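Make the nameplate marking station ready

TASK

Make the marking station ready for a run. Take the jar off the stage and stand it upright on the bench, draw the sprung curved arm back until it stays open, set the plate carrier flat in the corner of the two fixed edges, long side along the longer (back) edge, and let the arm spring back so that it holds the carrier there. Also stand every ink cartridge on the bench in a bay of its own in the cradle (any bay) and close the hinged clamp fully, so that it drives them all home; leave the other tools on the bench where they are.

Things in the scene. Friction and masses are not known exactly. Their poses are not given: they have to be found in the camera images.
- stage: Fixed grey stage plate, 126 x 204 x 18 mm, standing on the bench; origin at its underside, z up. Its top (the bed) is 18 mm above the bench. Two steel edges 12 mm wide stand 10 mm above the bed: the back edge's inner face looks to -x at x = +30 mm (y from -15 to +81 mm), the side edge's inner face looks to -y at y = +75 mm (x from -30 to +32 mm). The arm's pivot is at x = 39, y = -77 mm.
- home (a point): Point on the stage where the carrier's middle (point carrier_mid) lies when the carrier is flat on the bed against both edges: x = 0, y = 35 mm, 32 mm above the bench; axes as the stage's.
- clip (a joint): Sprung curved steel arm on the stage, turning about a vertical pivot; rad, grows as it is drawn back (counter-clockwise seen from above). 0: its black roller nose (radius 7 mm, 100 mm from the pivot) touches the rounded corner of a carrier that is home; -0.05: shut with no carrier; 0.85: open stop. Over-centre spring: below 0.42 it pulls shut, above 0.42 it pulls open and the arm stays at 0.85. The spring needs 3 to 4 N at the peg.
- peg (a point): Upright round steel peg, 12 mm in diameter, at the free end of the arm, by which to draw it: this point is on its axis, 51 mm above the bench; the peg runs from 29 to 67 mm above the bench, 140 mm from the pivot. Shut, it is at about x = -60, y = 22 mm of the stage; fully open at about x = -101, y = -80 mm.
- carrier_mid (a point): Loose aluminium plate carrier, 60 (x) x 80 (y) x 8 mm with corners rounded to 12 mm and two thin brass blanks on top, with an upright grip rib on its middle, 40 (x) x 14 (y) mm, from 8 to 28 mm above its underside. This point is at the middle, 14 mm above the underside; z up. Same after a half turn. 0.14 kg.
- jar_mid (a point): Round grease jar, diameter 53 mm, 47 mm high, standing on the stage's bed where the carrier belongs; point at its centre, half-way up; z up.
- cradle: Fixed grey ink cradle on the bench: base 114 x 150 x 10 mm; three bays in a row along y at y = -44, 0, +44 mm, x = 0, each 56 (x) x 40 (y) mm inside, walls 4 mm thick with their top 34 mm above the bench. In each bay a sprung lifter plate whose top is 20 mm above the bench, or 14 mm when pressed home by the clamp. The front is -x, the clamp's hinge is at the +x side. Origin at the underside below the middle bay.
- bay0 (a point): Where a cartridge's middle lies when it is home in the bay at y = -44 mm of the cradle (37 mm above the bench; 43 mm before it is driven home). Axes as the cradle's.
- bay1 (a point): The same for the bay at y = 0.
- bay2 (a point): The same for the bay at y = +44 mm.
- clamp (a joint): Hinged aluminium clamp plate (108 mm wide, 8 mm thick, reaching 88 mm from the hinge); rad, 0: closed, level, its underside 60 mm above the bench; it grows as it opens upward and back (starts near 1.6, upright). Stiff hinge, it stays where it is left; closing needs 3 to 5 N at the bar.
- clamp_bar (a point): Middle of the clamp's round steel handle bar, 10 mm in diameter, 62 mm free length along the cradle's y, 118 mm from the hinge, with a 25 mm gap between bar and plate. Closed it is 64 mm above the bench at x = -58 mm of the cradle.
- clamp_hinge (a point): Middle of the clamp's hinge line, 64 mm above the bench, at x = +60 mm of the cradle; the hinge runs along the cradle's y.
- ink0_mid (a point): Loose black ink cartridge (there are two or three, all alike; None if absent): body 48 (x) x 32 (y) x 26 mm with an upright grip rib 36 (x) x 14 (y) mm on top, from 26 to 46 mm above its underside. This point is at the middle, 23 mm above the underside; z up. Same after a half turn. It stands in a bay with its x along the cradle's x. 50 g.
- ink1_mid (a point): Another such cartridge.
- ink2_mid (a point): Another such cartridge.
- putter: Bystander: dark putter head, 60 x 93 x 42 mm; leave it.
- driver: Bystander: screwdriver with an amber handle, 174 mm long; leave it.
- iron: Bystander: iron club head, 77 x 119 x 16 mm; leave it.
Things that resemble listed ones, but are neither listed nor needed, are in the scene too. What is shaped like the part that bears ink2_mid but white is not meant.

How it is judged:
By the outcome, as a careful person would: the job done as asked, in the order asked, and still so for the second after the job is handed in, with the robot touching nothing.
Of ink0, ink1, ink2 only 2 to 3 are there at a start; the rules pass over those that are not, and their reading is None.
At some moment in a run one of carrier, ink0 may be knocked a few centimetres aside while the robot is not near it.
Once in a run the grip may slacken for a moment while it holds something.
It also fails if it takes over 200 s, if anything falls off the work surface, if the arm or the gripper's body presses on something with over 40 N, if the wrist force passes 120 N, or if a joint passes its speed limit or range.

ROBOT

A 6-joint arm with a two-finger parallel gripper is mounted at the origin on a cart in front of the work surface, level with it; the furniture and walls round the work are solid. World frame = base frame: x ahead of the robot, y to its left, z up, the work surface at z = 0. Lengths are in m, angles in rad, forces in N, time in s.
With the tool pointing down it reaches from about 0.35 to 0.875 m from the base axis. Payload 15.5 kg.
Tool frame: the origin (TCP) lies at the very end of the fingers, on their centre line; the grasp point (between the pads) lies 19 mm behind it; z points along the fingers, x is the direction in which the jaws open and shut, and the axes are right-handed (so a half turn about z gives the same grasp; the last joint's range is limited). The gripper opens to 85 mm and grips with 20 to 120 N. Pads are 22 mm wide; open, the fingers measure 114 mm over their backs; the gripper's body (76 mm by 85 mm) begins 54 mm behind the grasp point. The pads swing forward as they close: fully open they stand 13 mm farther back than shut.
Start: joints at [1.067, 0.494, 1.345, -0, 1.302, -0.096], TCP at [0.248, 0.574, 0.231] pointing down, gripper open.
Joint ranges: [-2.91, 2.91], [-0.82, 2.16], [0.22, 2.67], [-1.22, 4.37], [0.12, 2.79], [-3.08, 3.08]. Speed limits (rad/s): [1.89, 1.89, 2.57, 3.01, 3.01, 3.01].

INTERFACE

Orientations are given as a unit quaternion [x, y, z, w].
In Python, from cell import sense, get_image, camera_params, finish_job gives the robot as it stands.
- The arm moves only by the tool carry_out, never from a script. Its argument "series" is one flat list of numbers, 7 for each row, row after row: the shift along the tool's x, y, z in cm, then the turn, a rotation vector about the tool's x, y, z in degrees, then the opening, from 0 (shut) to 1 (fully open). In form: [dx, dy, dz, ax, ay, az, claw, dx, dy, dz, ax, ay, az, claw, ...]. A call has 1 to 20 rows; each row is the pose to reach, as a shift and turn from the pose commanded when the call began, along the tool's axes at that moment; what a row does not reach only later rows make up. A row lasts 1/10 s, in which the tool goes at most 50 mm and 8.59 degrees, less where a joint would pass 70% of its speed; a pose out of reach is approached as far as the arm can. A call with a gripper value outside its range is refused whole. The fingers move at their own pace and stop on an object; "grip_force" is the grip in N (left out, the last holds). Time passes only in rows, so rows that repeat a pose let the fingers close. It gives the time, the measured TCP pose, the force and the opening at its end, in the units of the state.
- sense(): the state, without advancing time (a new reading comes with each control period).
- get_image(name): name is "side" or "top" or "wrist"; returns (picture, depth): 400x640x3 uint8, red, green, blue; 400x640 float32, m along the optical axis (not along the pixel's ray), 0 where there is no reading.
- camera_params(name): a dict with "mtx" (3x3 intrinsics, pixels), "dist_coeffs" ([k1, k2, p1, p2, k3] as OpenCV has them; the pictures are not rectified), "position" and "orientation" of the camera in the world; the wrist camera has in their place "hand_eye" (4x4, takes a point from camera to tool coordinates, whose origin is the TCP and whose axes are the tool frame's). Camera axes: x right, y up, looking along -z (the intrinsics and any distortion apply to the point x, -y, -z); pixel columns grow to the right and rows downward; lengths in m; the calibration is good to about 2 mm. A picture is of the moment at which its call begins: read the wrist's pose just before it. camera_params takes no time and is no camera call.
- finish_job(): hands the job in, once; it reports no verdict.
The state is a dict: "time": time; "q": joint angles; "dq": joint speeds; "joint_torque": joint torques, N m; "ee_pos": TCP position; "tcp_rot": TCP orientation; "contact_force": force on the tool from outside, world axes, zero at the start; "moment": the same for the moment, N m; "width": finger opening in m.
Only numpy, scipy, OpenCV 4.12 (cv2) and the standard library are available. Lean on these libraries where they do the work, as an engineer would, in place of code of your own. Each camera call takes 0.05 s, during which the arm holds its last target. There are 200 camera calls.

## Working session

There is one attempt and no reset: what is moved stays moved. The work goes in short steps, Python scripts to look and compute and a tool call to move; the robot and the scene stay as the last step left them, time stands still between calls to the robot, and variables do not carry over. Pictures are saved under pics/ and viewed, about 12 in all and at most 16, crops included, and the job is handed in when it is done.

Besides the shell and the picture viewer there is one more tool, called after ">>>" by a JSON object that holds its "api" and its "payload". carry_out: Moves the arm, as the interface text tells. Its arguments: {"type":"object","properties":{"series":{"type":"array"},"grip_force":{"type":"number"}},"required":["series"]}

```bash
mkdir -p pics
cat > h.py <<'E'
import numpy as np, cv2
from scipy.spatial.transform import Rotation as R
from cell import sense, get_image, camera_params, finish_job
def shot(n,f=None):
    s=sense(); im,d=get_image(n); p=camera_params(n)
    T=np.eye(4)
    if n=="wrist":
        W=np.eye(4); W[:3,:3]=R.from_quat(s["tcp_rot"]).as_matrix(); W[:3,3]=s["ee_pos"]; T=W@np.array(p["hand_eye"])
    else:
        T[:3,:3]=R.from_quat(p["orientation"]).as_matrix(); T[:3,3]=p["position"]
    np.savez("last_%s.npz"%n,im=im,d=d,T=T,K=np.array(p["mtx"]),D=np.array(p["dist_coeffs"]))
    if f: cv2.imwrite("pics/"+f,im[:,:,::-1])
    return load(n)
def load(n): return dict(np.load("last_%s.npz"%n))
def ray(c,uv):
    q=cv2.undistortPoints(np.array(uv,float).reshape(-1,1,2),c["K"],c["D"]).reshape(-1,2)
    return np.c_[q[:,0],-q[:,1],-np.ones(len(q))]
def atz(c,uv,z):
    r=ray(c,uv)@c["T"][:3,:3].T; o=c["T"][:3,3]
    return o+r*((np.broadcast_to(z,len(r))-o[2])/r[:,2])[:,None]
def dep(c,uv):
    uv=np.array(uv,int).reshape(-1,2); d=c["d"][uv[:,1],uv[:,0]]
    return (ray(c,uv)*d[:,None])@c["T"][:3,:3].T+c["T"][:3,3]
def cloud(c):
    v,u=np.nonzero(c["d"]>0); return np.c_[u,v],dep(c,np.c_[u,v])
def proj(c,P):
    Q=(np.atleast_2d(P)-c["T"][:3,3])@c["T"][:3,:3]; Q=Q*[1,-1,-1]
    return cv2.projectPoints(Q,np.zeros(3),np.zeros(3),c["K"],c["D"])[0].reshape(-1,2)
E
python3 - <<'E'
from h import *
print(sense())
for n in("top","side","wrist"):
    c=shot(n,n+"0.png"); print(n,c["T"].round(3).tolist(),c["K"].round(1).tolist(),c["D"])
E
```

```text
{'time': 0.0, 'q': array([ 1.06649701e+00,  4.94187639e-01,  1.34613753e+00, -3.99587294e-06,
        1.30250423e+00, -9.54844587e-02]), 'dq': array([-0.00114617, -0.00110547, -0.0001367 ,  0.00054853, -0.00018915,
       -0.00040618]), 'joint_torque': array([-1.54010246e-03, -8.82169676e+01, -3.83859551e+01, -4.04826496e-04,
        1.00972981e-02, -7.93416848e-05]), 'ee_pos': array([0.24826348, 0.57317893, 0.23069532]), 'tcp_rot': array([ 8.35918842e-01,  5.48852718e-01, -5.46010246e-04,  2.90269029e-04]), 'contact_force': array([-0.81945213,  0.02514885,  0.76813015]), 'moment': array([ 0.08543449,  0.00555724, -0.02225089]), 'width': 0.08528360729227755}
top [[0.043, 0.977, -0.209, 0.276], [-0.999, 0.043, -0.005, 0.179], [0.004, 0.209, 0.978, 1.237], [0.0, 0.0, 0.0, 1.0]] [[409.8, 0.0, 323.0], [0.0, 409.8, 201.6], [0.0, 0.0, 1.0]] [-0.05279388  0.          0.          0.          0.        ]
side [[0.9, 0.245, -0.362, 0.018], [-0.437, 0.511, -0.74, -0.847], [0.004, 0.824, 0.567, 0.872], [0.0, 0.0, 0.0, 1.0]] [[484.2, 0.0, 328.7], [0.0, 484.2, 196.6], [0.0, 0.0, 1.0]] [-0.11595319  0.          0.          0.          0.        ]
wrist [[0.398, -0.872, -0.284, 0.174], [0.917, 0.378, 0.125, 0.606], [-0.002, -0.311, 0.951, 0.373], [0.0, 0.0, 0.0, 1.0]] [[344.9, 0.0, 319.8], [0.0, 344.9, 198.9], [0.0, 0.0, 1.0]] [-0.06256847  0.          0.          0.          0.        ]
```

View pics/top0.png

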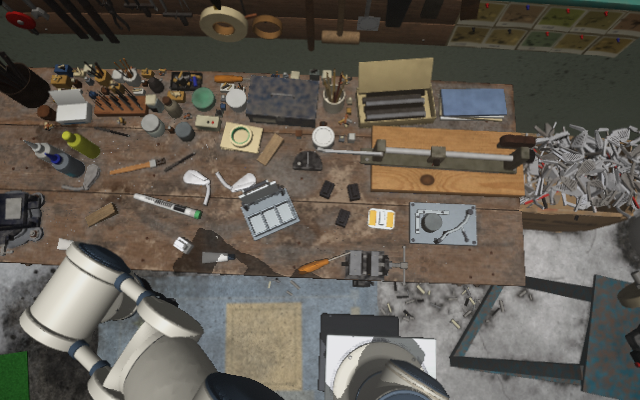

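View pics/side0.png

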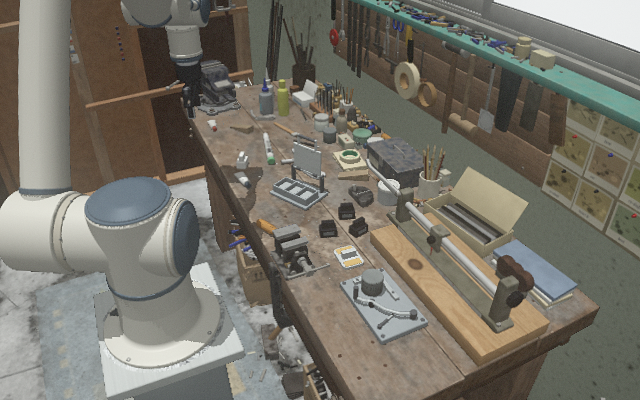

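The top view shows the cradle at about (268,212), three black cartridges at (327,190), (352,192) and (342,217), the carrier at (381,218), and the stage with the jar at (443,223). The white decoy is at (182,243). I'll enlarge this area next.

Run:
```python
from h import *
c=load("top"); cv2.imwrite("pics/crop1.png",cv2.resize(c["im"][165:265,230:490,::-1],None,fx=3.07,fy=3.07,interpolation=cv2.INTER_CUBIC))
uv=[(268,212),(327,190),(352,192),(342,217),(381,218),(443,223),(433,222),(412,207),(477,207),(477,244),(410,243)]
print(np.c_[uv,dep(c,uv).round(3)])
```

```text
[[ 2.68e+02  2.12e+02  4.97e-01  3.50e-01  2.20e-02]
 [ 3.27e+02  1.90e+02  5.69e-01  1.75e-01  4.20e-02]
 [ 3.52e+02  1.92e+02  5.64e-01  1.00e-01  4.90e-02]
 [ 3.42e+02  2.17e+02  4.87e-01  1.28e-01  4.90e-02]
 [ 3.81e+02  2.18e+02  4.93e-01  1.00e-02  2.70e-02]
 [ 4.43e+02  2.23e+02  4.88e-01 -1.81e-01  1.60e-02]
 [ 4.33e+02  2.22e+02  4.82e-01 -1.38e-01  6.10e-02]
 [ 4.12e+02  2.07e+02  5.33e-01 -8.60e-02  1.80e-02]
 [ 4.77e+02  2.07e+02  5.44e-01 -2.91e-01  5.00e-03]
 [ 4.77e+02  2.44e+02  4.30e-01 -2.90e-01 -3.00e-03]
 [ 4.10e+02  2.43e+02  4.24e-01 -8.20e-02  7.00e-03]]
```

View pics/crop1.png

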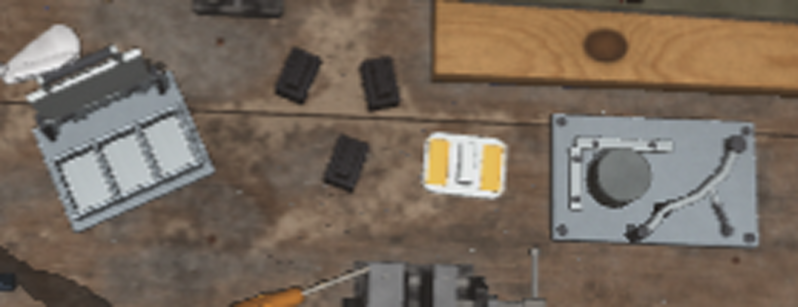

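```bash
cat >> h.py <<'E'
def rect(P,x0,x1,y0,y1,z0,z1,big=True):
    m=(P[:,0]>x0)&(P[:,0]<x1)&(P[:,1]>y0)&(P[:,1]<y1)&(P[:,2]>z0)&(P[:,2]<z1); Q=P[m]
    if len(Q)<5: return None
    (cx,cy),(w,h),a=cv2.minAreaRect((Q[:,:2]*1000).astype(np.float32))
    if w<h: w,h=h,w; a+=90
    a=(a+90)%180-90   # direction of the long side from world x
    return dict(n=len(Q),c=(round(cx,1),round(cy,1)),mean=(Q.mean(0)*1000).round(1),wh=(round(w,1),round(h,1)),a=round(a,1))
E
python3 - <<'E'
from h import *
c=load("top"); uv,P=cloud(c)
print("bench z",np.median(P[(abs(P[:,0]-.5)<.02)&(abs(P[:,1]+.04)<.01)][:,2]))
for n,b in dict(stage=(.38,.6,-.31,-.07,.012,.023),jar=(.42,.55,-.2,-.08,.055,.08),
 carrierplate=(.43,.55,-.04,.06,.004,.014),carrierrib=(.43,.55,-.04,.06,.02,.04),
 i0=(.53,.62,.14,.21,.038,.06),i1=(.53,.62,.06,.135,.038,.06),i2=(.43,.53,.08,.17,.038,.06),
 i0b=(.53,.62,.14,.21,.015,.06),i1b=(.53,.62,.06,.135,.015,.06),i2b=(.43,.53,.08,.17,.015,.06),
 cradle_top=(.40,.60,.24,.46,.025,.038),cradle=(.40,.60,.24,.46,.006,.038),clamp=(.40,.70,.24,.46,.14,.2)).items(): print(n,rect(P,*b))
m=(P[:,0]>.35)&(P[:,0]<.75)&(P[:,1]>-.35)&(P[:,1]<.45)
for x in np.arange(.3,.75,.03): print("%.2f"%x,[int(1000*np.max(P[(abs(P[:,0]-x)<.015)&(abs(P[:,1]-y)<.02),2],initial=-1)) for y in np.arange(.46,-.35,-.04)])
E
```

```text
bench z 0.0006112420148638442
stage {'n': 2055, 'c': (502.5, -190.5), 'mean': array([ 488. , -184.4,   17.9]), 'wh': (238.3, 158.4), 'a': 89.9}
jar {'n': 284, 'c': (465.8, -134.8), 'mean': array([ 478.8, -136.2,   64.7]), 'wh': (84.9, 51.9), 'a': -1.7}
carrierplate {'n': 472, 'c': (489.5, 7.3), 'mean': array([493.5,   7.9,   8.1]), 'wh': (117.7, 92.0), 'a': -4.7}
carrierrib {'n': 68, 'c': (495.4, 8.7), 'mean': array([495.1,   8.8,  27.4]), 'wh': (40.9, 14.2), 'a': -5.4}
i0 {'n': 59, 'c': (578.1, 177.3), 'mean': array([576.6, 177.7,  45.8]), 'wh': (37.0, 13.8), 'a': -21.6}
i1 {'n': 59, 'c': (573.0, 95.5), 'mean': array([572.3,  95.9,  46.1]), 'wh': (35.7, 13.9), 'a': 10.6}
i2 {'n': 58, 'c': (490.9, 126.2), 'mean': array([490.3, 126.3,  46. ]), 'wh': (35.7, 13.4), 'a': -18.3}
i0b {'n': 170, 'c': (578.0, 177.4), 'mean': array([574.8, 177.7,  32.7]), 'wh': (48.8, 32.1), 'a': -20.3}
i1b {'n': 172, 'c': (572.9, 96.0), 'mean': array([569.9,  96.4,  33. ]), 'wh': (48.4, 32.1), 'a': 13.3}
i2b {'n': 172, 'c': (490.6, 126.3), 'mean': array([488.8, 126.8,  32.6]), 'wh': (47.7, 31.8), 'a': -18.2}
[... 999 characters left out ...]
, 5, 29, 5, 50, 27, 10, 5, 21, 22, 24, 27, 23, 42, 15, 8]
0.57 [20, 20, 0, 183, 144, 6, 6, 52, 19, 51, 42, 44, 46, 44, 47, 43, 44, 44, 45, 45, 43]
0.60 [14, 19, 21, 5, 6, 4, 8, 50, 27, 49, 46, 45, 45, 47, 46, 46, 46, 48, 45, 45, 47]
0.63 [7, 13, 6, 6, 23, 24, 27, 24, 6, 8, 47, 47, 47, 45, 45, 125, 46, 46, 47, 46, 45]
0.66 [7, 6, 17, 21, 25, 44, 168, 166, 160, 158, 160, 159, 128, 128, 144, 144, 128, 128, 128, 127, 173]
0.69 [37, 31, 21, 24, 7, 26, 60, 63, 6, 53, 156, 160, 128, 129, 141, 144, 129, 127, 123, 187, 190]
0.72 [39, 39, 22, 30, 26, 6, 63, 64, 7, 39, 42, 41, 46, 46, 46, 47, 46, 47, 44, 186, 188]
0.75 [38, 38, 19, 30, 29, 33, 65, 67, 29, 36, 44, 46, 46, 45, 47, 46, 45, 46, 46, 44, 45]
```

```bash
cat >> h.py <<'E'
def go(x,y,z,yaw,s=None):
    """tool-axis shift (cm) and turn (deg about tool z) from the measured pose to TCP x,y,z (m), tool x at yaw deg, tool down"""
    s=s or sense(); A=R.from_quat(s["tcp_rot"]); a=np.radians(yaw)
    B=R.from_matrix([[np.cos(a),np.sin(a),0],[np.sin(a),-np.cos(a),0],[0,0,-1]])
    d=A.inv().apply(np.array([x,y,z])-s["ee_pos"])*100
    return d.round(2).tolist(),np.degrees((A.inv()*B).as_rotvec()).round(1).tolist()
E
python3 - <<'E'
from h import *
c=load("top"); uv,P=cloud(c)
def sel(x0,x1,y0,y1,z0,z1):
    return P[(P[:,0]>x0)&(P[:,0]<x1)&(P[:,1]>y0)&(P[:,1]<y1)&(P[:,2]>z0)&(P[:,2]<z1)]
def cc(Q):  # rect of the largest blob on 2mm raster, in mm
    q=(Q[:,:2]*1000); o=q.min(0)-10; M=np.zeros(((q.max(0)-o)/2+10).astype(int),np.uint8)
    M[tuple(((q-o)/2).astype(int).T)]=1; M=cv2.morphologyEx(M,cv2.MORPH_CLOSE,np.ones((3,3))); M=cv2.morphologyEx(M,cv2.MORPH_OPEN,np.ones((5,5)))
    n,l,s,ce=cv2.connectedComponentsWithStats(M); k=1+np.argmax(s[1:,4])
    p=np.argwhere(l==k)*2+o+1
    return cv2.minAreaRect(p.astype(np.float32))
print("stage",cc(sel(.37,.565,-.32,-.06,.012,.036)))
print("cradle",cc(sel(.38,.62,.22,.47,.006,.045)))
j=sel(.43,.53,-.18,-.09,.062,.072); print("jar",len(j),cv2.minEnclosingCircle((j[:,:2]*1000).astype(np.float32)),j.mean(0))
p=sel(.39,.445,-.19,-.10,.05,.08); print("peg",len(p),p.mean(0),p.round(3).tolist())
for b in [(.48,.56,-.18,-.06,.0245,.033),(.44,.56,-.18,-.06,.0245,.033)]: print("edge",rect(P,*b))
e=sel(.44,.56,-.20,-.06,.0255,.031); print(e[::3].round(3).tolist())
E
```

```text
stage ((487.3935241699219, -179.0687713623047), (203.99996948242188, 125.99995422363281), 90.0)
cradle ((493.55657958984375, 345.486328125), (112.52430725097656, 149.13198852539062), 27.758541107177734)
jar 237 ((469.14764404296875, -141.75985717773438), 40.11650466918945) [ 0.48153175 -0.13566739  0.0653931 ]
peg 21 [ 0.4275053  -0.15246369  0.06287805] [[0.433, -0.151, 0.055], [0.431, -0.149, 0.071], [0.432, -0.153, 0.066], [0.431, -0.156, 0.069], [0.43, -0.148, 0.053], [0.429, -0.148, 0.065], [0.429, -0.151, 0.065], [0.429, -0.154, 0.062], [0.429, -0.156, 0.069], [0.429, -0.16, 0.064], [0.427, -0.148, 0.055], [0.426, -0.149, 0.061], [0.426, -0.15, 0.068], [0.426, -0.154, 0.065], [0.426, -0.156, 0.066], [0.426, -0.159, 0.065], [0.424, -0.148, 0.052], [0.424, -0.151, 0.054], [0.423, -0.152, 0.062], [0.423, -0.153, 0.068], [0.423, -0.156, 0.067]]
edge {'n': 135, 'c': (503.7, -135.2), 'mean': array([ 512.3, -127. ,   28.3]), 'wh': (87.3, 40.9), 'a': -87.5}
edge {'n': 188, 'c': (490.2, -131.4), 'mean': array([ 499.2, -121.6,   28.1]), 'wh': (96.8, 76.0), 'a': 85.7}
[[0.522, -0.099, 0.0
[... 466 characters left out ...]
19, 0.026], [0.513, -0.096, 0.027], [0.513, -0.108, 0.027], [0.514, -0.126, 0.029], [0.515, -0.157, 0.027], [0.516, -0.168, 0.029], [0.517, -0.178, 0.026], [0.517, -0.193, 0.027], [0.51, -0.102, 0.026], [0.514, -0.181, 0.026], [0.506, -0.093, 0.028], [0.504, -0.099, 0.027], [0.5, -0.095, 0.029], [0.494, -0.093, 0.026], [0.495, -0.102, 0.027], [0.489, -0.096, 0.026], [0.485, -0.092, 0.029], [0.486, -0.11, 0.028], [0.482, -0.098, 0.028], [0.479, -0.101, 0.03], [0.476, -0.098, 0.029], [0.473, -0.102, 0.027], [0.47, -0.099, 0.027], [0.467, -0.095, 0.028], [0.468, -0.116, 0.029], [0.464, -0.098, 0.029], [0.461, -0.099, 0.026], [0.458, -0.095, 0.029], [0.458, -0.104, 0.03], [0.457, -0.132, 0.026]]
```

Run:
```python
from h import *
print(go(.481,-.136,.25,-60))
```

```text
([-55.83, 49.54, -1.87], [0.1, 0.0, 126.6])
```

>>> {"api": "carry_out", "payload": {"series": [-55.8,49.5,-1.9,0,0,126.6,1,-55.8,49.5,-1.9,0,0,126.6,1,-55.8,49.5,-1.9,0,0,126.6,1,-55.8,49.5,-1.9,0,0,126.6,1,-55.8,49.5,-1.9,0,0,126.6,1,-55.8,49.5,-1.9,0,0,126.6,1,-55.8,49.5,-1.9,0,0,126.6,1,-55.8,49.5,-1.9,0,0,126.6,1,-55.8,49.5,-1.9,0,0,126.6,1,-55.8,49.5,-1.9,0,0,126.6,1,-55.8,49.5,-1.9,0,0,126.6,1,-55.8,49.5,-1.9,0,0,126.6,1,-55.8,49.5,-1.9,0,0,126.6,1,-55.8,49.5,-1.9,0,0,126.6,1,-55.8,49.5,-1.9,0,0,126.6,1,-55.8,49.5,-1.9,0,0,126.6,1,-55.8,49.5,-1.9,0,0,126.6,1,-55.8,49.5,-1.9,0,0,126.6,1,-55.8,49.5,-1.9,0,0,126.6,1,-55.8,49.5,-1.9,0,0,126.6,1]}}

```text
time: 2.15
ee_pos: [0.4807, -0.1343, 0.2504]
tcp_rot: [0.866, -0.499, 0.0, -0.0]
contact_force: [0.6, 0.1, 0.4]
width: 0.0854
```

Run:
```python
from h import *
s=sense(); print(s["time"],s["ee_pos"],s["q"].round(2),s["contact_force"])
c=shot("wrist","w1.png"); uv,P=cloud(c)
def st(n,x0,x1,y0,y1,z0,z1):
    Q=P[(P[:,0]>x0)&(P[:,0]<x1)&(P[:,1]>y0)&(P[:,1]<y1)&(P[:,2]>z0)&(P[:,2]<z1)]*1000
    if len(Q)>5: print(n,len(Q),Q.mean(0).round(1),cv2.minEnclosingCircle(Q[:,:2].astype(np.float32)),np.percentile(Q,[2,98],axis=0).round(0).tolist())
st("jar",.45,.53,-.18,-.09,.06,.072)
st("peg",.40,.445,-.19,-.12,.062,.075)
st("back",.50,.55,-.18,-.11,.0245,.032)
st("side",.46,.50,-.12,-.08,.0245,.032)
st("bed",.4,.6,-.3,-.06,.015,.021)
print(rect(P,.5,.55,-.2,-.11,.026,.031),rect(P,.45,.50,-.11,-.085,.026,.031))
print(go(.481,-.136,.03,-60))
```

```text
2.15 [ 0.48067661 -0.13431813  0.25039736] [-0.39  0.3   1.62  0.    1.22  0.65] [0.59632535 0.08110389 0.37427091]
jar 2222 [ 483.5 -134.6   64.8] ((482.67230224609375, -134.927734375), 26.708877563476562) [[460.0, -158.0, 63.0], [507.0, -111.0, 66.0]]
peg 114 [ 429.4 -151.6   66.4] ((428.68951416015625, -151.95181274414062), 5.991278171539307) [[424.0, -157.0, 63.0], [434.0, -146.0, 68.0]]
back 788 [ 517.9 -144.    28.2] ((516.7952880859375, -144.94630432128906), 35.24372482299805) [[507.0, -178.0, 26.0], [524.0, -111.0, 31.0]]
side 431 [480.6 -98.5  28.1] ((479.7717590332031, -104.38484191894531), 22.780672073364258) [[460.0, -112.0, 26.0], [499.0, -92.0, 30.0]]
bed 13954 [ 492.7 -180.7   18. ] ((513.866943359375, -180.0293426513672), 135.36672973632812) [[427.0, -277.0, 16.0], [548.0, -80.0, 20.0]]
{'n': 899, 'c': (513.0, -152.1), 'mean': array([ 518. , -150.9,   28.2]), 'wh': (84.0, 22.5), 'a': -89.8} {'n': 477, 'c': (476.5, -100.6), 'mean': array([477.1, -98. ,  28.1]), 'wh': (46.7, 17.4), 'a': -0.6}
([0.14, 0.05, 22.04], [-0.0, -0.0, 0.1])
```

View pics/w1.png

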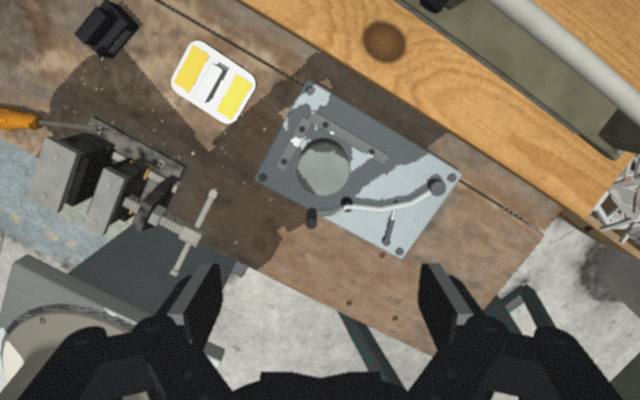

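Run:
```python
from h import *
for n in("wrist","top"):
    c=load(n); uv,P=cloud(c); P=P*1000
    def h(a,m,lo,hi): 
        k=np.histogram(P[m,a],np.arange(lo,hi,2))[0]; print(n,"xy"[a],lo,k.tolist())
    e=(abs(P[:,2]-28)<2.5)
    h(0,e&(P[:,1]>-190)&(P[:,1]<-115),500,536)
    h(1,e&(P[:,0]>455)&(P[:,0]<500),-124,-84)
    h(1,e&(P[:,0]>513)&(P[:,0]<522),-210,-85)
    h(0,e&(P[:,1]>-102)&(P[:,1]<-95),440,536)
    b=(abs(P[:,2]-18)<4)
    h(0,b&(abs(P[:,1]+260)<15),410,560)
c=load("wrist"); cv2.imwrite("pics/crop2.png",cv2.resize(c["im"][70:270,240:480,::-1],None,fx=3,fy=3,interpolation=cv2.INTER_CUBIC))
```

```text
wrist x 500 [2, 3, 2, 9, 0, 0, 115, 127, 132, 132, 130, 137, 15, 0, 0, 0, 0]
wrist y -124 [0, 0, 0, 1, 1, 2, 1, 3, 0, 2, 71, 78, 76, 81, 75, 75, 3, 0, 0]
wrist y -210 [0, 0, 0, 0, 0, 0, 0, 1, 14, 14, 14, 15, 16, 15, 12, 17, 12, 15, 13, 17, 19, 12, 18, 14, 16, 16, 16, 17, 16, 16, 17, 15, 16, 17, 15, 16, 15, 17, 16, 15, 17, 16, 17, 17, 17, 11, 16, 18, 16, 17, 17, 16, 17, 16, 17, 17, 1, 3, 2, 0, 0, 0]
wrist x 440 [0, 0, 0, 0, 0, 0, 5, 13, 12, 8, 10, 12, 15, 12, 12, 12, 10, 13, 11, 14, 11, 13, 12, 13, 13, 13, 12, 13, 13, 11, 12, 10, 14, 12, 13, 13, 15, 7, 8, 8, 7, 8, 2, 0, 0, 0, 0]
wrist x 410 [0, 0, 0, 0, 0, 0, 0, 20, 32, 40, 32, 23, 25, 25, 25, 28, 31, 31, 35, 29, 37, 33, 36, 39, 38, 37, 41, 41, 39, 43, 38, 42, 38, 40, 42, 38, 40, 37, 34, 30, 29, 28, 29, 27, 28, 28, 30, 27, 29, 25, 31, 22, 18, 16, 14, 11, 14, 14, 19, 31, 44, 46, 45, 46, 49, 46, 45, 46, 47, 36, 0, 0, 0, 0]
top x 500 [0, 0, 0, 0, 0, 0, 7, 7, 10, 13, 9, 11, 6, 0, 0, 0, 0]
top y -124 [0, 0, 0, 2, 0, 0, 1, 0, 0, 6, 0, 9, 10, 2, 11, 9, 0, 0, 0]
top y -210 [0, 0, 0, 0, 0, 0, 0, 0, 3, 2, 0, 3, 0, 1, 2, 1, 1, 1, 2, 1, 2, 0, 3, 3, 0, 2, 3, 0, 1, 2, 0, 1, 2, 0, 0, 1, 1, 1, 0, 3, 1, 0, 1, 2, 0, 2, 2, 0, 0, 0, 0, 2, 2, 1, 1, 2, 0, 0, 0, 0, 0, 0]
top x 440 [0, 0, 0, 0, 0, 0, 0, 1, 2, 1, 1, 1, 1, 2, 0, 3, 2, 0, 3, 2, 0, 2, 2, 0, 3, 1, 0, 3, 2, 0, 1, 2, 0, 1, 1, 0, 2, 2, 0, 0, 1, 0, 0, 0, 0, 0, 0]
top x 410 [0, 0, 0, 0, 0, 0, 4, 3, 10, 6, 3, 6, 4, 2, 6, 2, 3, 7, 3, 6, 7, 4, 5, 8, 3, 6, 8, 2, 6, 10, 3, 6, 10, 3, 6, 6, 1, 8, 9, 2, 7, 5, 3, 6, 4, 4, 6, 1, 6, 7, 2, 4, 4, 3, 3, 3, 2, 1, 3, 1, 4, 2, 4, 9, 4, 4, 8, 2, 7, 6, 0, 0, 0, 0]
```

View pics/crop2.png

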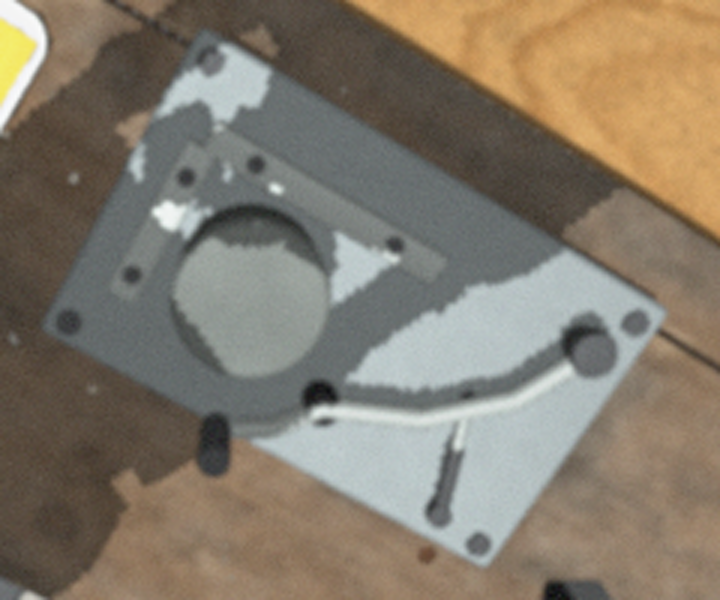

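The crop gives the stage origin at (0.482, -0.179), yaw about 0: back edge inner face at x=0.512, side edge face at y=-0.104. The jar is at (0.4827, -0.1349). I'll go down on the jar.

>>> {"api": "carry_out", "payload": {"series": [0.15,-0.14,5,0,0,0,1,0.15,-0.14,10,0,0,0,1,0.15,-0.14,14,0,0,0,1,0.15,-0.14,18,0,0,0,1,0.15,-0.14,20,0,0,0,1,0.15,-0.14,21.7,0,0,0,1,0.15,-0.14,21.7,0,0,0,1,0.15,-0.14,21.7,0,0,0,1,0.15,-0.14,21.7,0,0,0,0.4,0.15,-0.14,21.7,0,0,0,0.4,0.15,-0.14,21.7,0,0,0,0.4,0.15,-0.14,21.7,0,0,0,0.4,0.15,-0.14,21.7,0,0,0,0.4,0.15,-0.14,21.7,0,0,0,0.4,0.15,-0.14,21.7,0,0,0,0.4], "grip_force": 60}}

```text
time: 3.7
ee_pos: [0.4833, -0.1361, 0.0345]
tcp_rot: [0.866, -0.5, 0.001, -0.0]
contact_force: [-1.4, 1.3, 16.7]
width: 0.0513
```

Run:
```python
from h import *
s=sense(); print(s["ee_pos"],s["contact_force"],s["width"])
print("lift",go(.483,-.135,.16,-60)); print("over",go(.48,-.352,.16,-60)); print("down",go(.48,-.352,.017,-60))
```

```text
[ 0.48333818 -0.13605978  0.03448454] [-1.35308199  1.3304021  16.71893694] 0.05133467916834276
lift ([-0.09, -0.04, -12.55], [-0.1, -0.1, -0.0])
over ([18.56, 11.06, -12.54], [-0.1, -0.1, -0.0])
down ([18.54, 11.08, 1.76], [-0.1, -0.1, -0.0])
```

>>> {"api": "carry_out", "payload": {"series": [0,0,-2,0,0,0,0.4,0,0,-4.5,0,0,0,0.4,0,0,-6,0,0,0,0.4,0,0,-6.5,0,0,0,0.4,3,1.8,-6.5,0,0,0,0.4,6.5,3.9,-6.5,0,0,0,0.4,10,6,-6.5,0,0,0,0.4,13.5,8,-6.5,0,0,0,0.4,17,10,-6.5,0,0,0,0.4,18.5,11.1,-6.5,0,0,0,0.4,18.5,11.1,-4,0,0,0,0.4,18.5,11.1,-1,0,0,0,0.4,18.5,11.1,1,0,0,0,0.4,18.5,11.1,1.6,0,0,0,0.4,18.5,11.1,1.6,0,0,0,0.4,18.5,11.1,1.6,0,0,0,0.4], "grip_force": 80}}

```text
time: 5.3
ee_pos: [0.4791, -0.3512, 0.0175]
tcp_rot: [0.866, -0.5, -0.0, -0.0]
contact_force: [-0.4, 0.5, -2.0]
width: 0.0511
```

>>> {"api": "carry_out", "payload": {"series": [0,0,0.1,0,0,0,0.4,0,0,0.2,0,0,0,0.4,0,0,0.2,0,0,0,0.4]}}

```text
time: 5.6
ee_pos: [0.4793, -0.3515, 0.0166]
tcp_rot: [0.866, -0.5, 0.0, 0.0]
contact_force: [-5.3, 4.6, 22.7]
width: 0.0512
```

Touching the bench. I'll release and rise.

>>> {"api": "carry_out", "payload": {"series": [0,0,-0.2,0,0,0,0.6,0,0,-0.2,0,0,0,0.8,0,0,-0.2,0,0,0,1,0,0,-0.2,0,0,0,1,0,0,-0.2,0,0,0,1,0,0,-3,0,0,0,1,0,0,-8,0,0,0,1,0,0,-13,0,0,0,1,0,0,-15,0,0,0,1,0,0,-15,0,0,0,1]}}

```text
time: 6.6
ee_pos: [0.4804, -0.3527, 0.1687]
tcp_rot: [0.866, -0.5, 0.003, 0.001]
contact_force: [0.4, -1.5, -1.0]
width: 0.0852
```

Run:
```python
from h import *
c=shot("top"); uv,P=cloud(c)
Q=P[(P[:,0]>.43)&(P[:,0]<.54)&(P[:,1]>-.41)&(P[:,1]<-.3)&(P[:,2]>.035)&(P[:,2]<.06)]; print("jar",len(Q),Q.mean(0),cv2.minEnclosingCircle((Q[:,:2]*1000).astype(np.float32)))
# clip arc: pivot, zero, peg; jaws along tangent
piv=np.array([.521,-.256])
for t in (-.05,0,.2,.42,.6,.85,.9):
    a=np.radians(134.5)+t; print(t,(piv+.14*np.array([np.cos(a),np.sin(a)])).round(4),np.degrees(a).round(1)+90)
s=sense(); print(s["ee_pos"],s["q"].round(2))
for z in(.13,.036): print(go(.4287,-.152,z,-115),go(.4287,-.152,z,65))
```

```text
jar 0 [nan nan nan] ((0.0, 0.0), 0.0)
-0.05 [ 0.428  -0.1514] 221.6
0 [ 0.4229 -0.1561] 224.5
0.2 [ 0.405  -0.1776] 236.0
0.42 [ 0.3907 -0.2048] 248.6
0.6 [ 0.3836 -0.229 ] 258.9
0.85 [ 0.3812 -0.2638] 273.2
0.9 [ 0.3818 -0.2708] 276.1
[ 0.47958968 -0.35203478  0.16656543] [-0.73  0.52  1.5   0.    1.12  0.31]
([-19.88, -5.58, 3.61], [-0.1, -0.1, 55.0]) ([-19.88, -5.58, 3.61], [0.1, -0.1, -125.0])
([-19.9, -5.58, 13.01], [-0.1, -0.1, 55.0]) ([-19.9, -5.58, 13.01], [0.1, -0.1, -125.0])<stdin>:3: RuntimeWarning: Mean of empty slice.
  ret = um.true_divide(
```

>>> {"api": "carry_out", "payload": {"series": [-5,-1.4,0,0,0,8,0.5,-10,-2.8,0,0,0,16,0.5,-14,-4,1,0,0,24,0.5,-17,-4.8,2,0,0,32,0.5,-19.9,-5.6,3.6,0,0,40,0.5,-19.9,-5.6,3.6,0,0,48,0.5,-19.9,-5.6,3.6,0,0,55,0.5,-19.9,-5.6,3.6,0,0,55,0.5,-19.9,-5.6,3.6,0,0,55,0.5,-19.9,-5.6,3.6,0,0,55,0.5]}}

```text
time: 7.65
ee_pos: [0.428, -0.1513, 0.1289]
tcp_rot: [-0.538, 0.843, 0.0, -0.0]
contact_force: [-0.5, -1.1, 0.2]
width: 0.0428
```

Run:
```python
from h import *
s=sense(); print(s["ee_pos"],s["width"]); c=shot("wrist","w2.png"); uv,P=cloud(c)
Q=P[(abs(P[:,0]-.4287)<.02)&(abs(P[:,1]+.152)<.02)&(P[:,2]>.06)&(P[:,2]<.07)]; print("peg",len(Q),cv2.minEnclosingCircle((Q[:,:2]*1000).astype(np.float32)))
print(go(.4287,-.152,.036,-115))
t=shot("top","top2.png"); uv,P=cloud(t)
Q=P[(P[:,0]>.43)&(P[:,0]<.54)&(P[:,1]>-.41)&(P[:,1]<-.3)&(P[:,2]>.04)&(P[:,2]<.055)]; print("jar",len(Q),Q.mean(0) if len(Q) else 0)
```

```text
[ 0.42795731 -0.15129382  0.12889382] 0.04276104663486181
peg 294 ((428.89202880859375, -152.7272186279297), 5.919066429138184)
([0.03, -0.1, 9.3], [0.0, 0.0, 0.1])
jar 0 0
```

Run:
```python
from h import *
shot("side")
for n in("top","side","wrist"):
    c=load(n); u=proj(c,[[.48,-.352,.047]])[0]; print(n,u)
    if 0<u[0]<640 and 0<u[1]<400: print(dep(c,[u]).round(3))
    uv,P=cloud(c); Q=P[(P[:,0]>.42)&(P[:,0]<.54)&(P[:,1]>-.41)&(P[:,1]<-.3)&(P[:,2]>.01)&(P[:,2]<.08)]; print(len(Q),Q.mean(0) if len(Q) else 0, Q.max(0) if len(Q) else 0)
```

```text
top [503.15493931 226.24273286]
[[ 0.402 -0.146  0.508]]
0 0 0
side [422.18907646 345.80482423]
[[ 0.481 -0.35   0.047]]
644 [ 0.47174871 -0.35827142  0.03937979] [ 0.50271833 -0.32601146  0.05160697]
wrist [582.8166272   1.7867758]
[[ 0.481 -0.352  0.046]]
4914 [ 0.47231607 -0.33959257  0.0406701 ] [ 0.49673935 -0.32300451  0.04957178]
```

The jar stands upright on the bench, with its top at 47 mm. Next I'll go down over the peg and grip it.

>>> {"api": "carry_out", "payload": {"series": [0.1,-0.1,3,0,0,0,0.5,0.1,-0.1,6,0,0,0,0.5,0.1,-0.1,8,0,0,0,0.5,0.1,-0.1,9.2,0,0,0,0.5,0.1,-0.1,9.2,0,0,0,0.5,0.1,-0.1,9.2,0,0,0,0.08,0.1,-0.1,9.2,0,0,0,0.08,0.1,-0.1,9.2,0,0,0,0.08,0.1,-0.1,9.2,0,0,0,0.08,0.1,-0.1,9.2,0,0,0,0.08], "grip_force": 40}}

```text
time: 8.8
ee_pos: [0.4289, -0.153, 0.0381]
tcp_rot: [-0.537, 0.843, -0.001, 0.0]
contact_force: [-2.5, -4.9, 1.6]
width: 0.0109
```

Run:
```python
from h import *
s=sense(); print(s["ee_pos"],s["width"],s["contact_force"])
piv=np.array([.521,-.256]); e=s["ee_pos"][:2]-piv; a0=np.arctan2(e[1],e[0]); r=np.hypot(*e); print(r,np.degrees(a0))
for t in np.arange(.06,.91,.06):
    p=piv+.14*np.array([np.cos(a0+t),np.sin(a0+t)]); print(round(t,2),go(*p,s["ee_pos"][2],-115,s)[0][:2])
```

```text
[ 0.42894219 -0.15303756  0.03810163] 0.010862456572412724 [-2.53842069 -4.89596709  1.6186966 ]
0.13811554409201082 131.79961770945522
0.06 [0.71, 0.48]
0.12 [1.51, 0.74]
0.18 [2.32, 0.95]
0.24 [3.14, 1.12]
0.3 [3.97, 1.23]
0.36 [4.81, 1.29]
0.42 [5.65, 1.3]
0.48 [6.49, 1.27]
0.54 [7.33, 1.18]
0.6 [8.15, 1.04]
0.66 [8.97, 0.85]
0.72 [9.78, 0.62]
0.78 [10.57, 0.33]
0.84 [11.34, 0.0]
0.9 [12.09, -0.38]
```

>>> {"api": "carry_out", "payload": {"series": [0.75,0.35,0,0,0,0,0.08,1.5,0.6,0,0,0,0,0.08,2.3,0.8,0,0,0,0,0.08,3.1,1.0,0,0,0,0,0.08,4,1.1,0,0,0,0,0.08,4.8,1.15,0,0,0,0,0.08,5.65,1.15,0,0,0,0,0.08,6.5,1.1,0,0,0,0,0.08,7.3,1.05,0,0,0,0,0.08,8.1,0.9,0,0,0,0,0.08,9,0.7,0,0,0,0,0.08,9.8,0.5,0,0,0,0,0.08,10.5,0.2,0,0,0,0,0.08,11.2,-0.1,0,0,0,0,0.08,11.2,-0.1,0,0,0,0,0.08]}}

```text
time: 10.3
ee_pos: [0.3815, -0.2558, 0.0377]
tcp_rot: [-0.537, 0.844, -0.0, -0.0]
contact_force: [-3.5, -3.8, 4.4]
width: 0.0108
```

>>> {"api": "carry_out", "payload": {"series": [0,0,0,0,0,0,0.4,0,0,0,0,0,0,0.4,0,0,0,0,0,0,0.4,0,0,-3,0,0,0,0.4,0,0,-7,0,0,0,0.4,0,0,-12,0,0,0,0.6,0,0,-17,0,0,0,1,0,0,-20,0,0,0,1,0,0,-20,0,0,0,1]}}

```text
time: 11.2
ee_pos: [0.3835, -0.2554, 0.2412]
tcp_rot: [-0.537, 0.843, -0.003, 0.001]
contact_force: [0.1, 0.4, -1.2]
width: 0.0855
```

Run:
```python
from h import *
c=shot("wrist","w3.png"); uv,P=cloud(c)
Q=P[(P[:,0]>.34)&(P[:,0]<.44)&(P[:,1]>-.3)&(P[:,1]<-.1)&(P[:,2]>.06)&(P[:,2]<.07)]; print("peg",len(Q),cv2.minEnclosingCircle((Q[:,:2]*1000).astype(np.float32)))
t=shot("top"); uv,P=cloud(t); print(rect(P,.43,.55,-.06,.06,.022,.035)); s=sense(); print(s["ee_pos"],s["q"].round(2))
for y in(-5.,175,85,-95): print(y,go(.495,.009,.20,y))
```

```text
peg 132 ((383.15179443359375, -265.7637939453125), 5.988966464996338)
{'n': 66, 'c': (495.2, 8.8), 'mean': array([495.2,   8.8,  28.1]), 'wh': (40.7, 14.2), 'a': -7.2}
[ 0.3820782  -0.25426894  0.23749056] [-0.72  0.25  1.73  0.    1.16  1.29]
-5.0 ([-28.63, 0.9, 3.74], [-0.0, -0.1, -110.0])
175 ([-28.63, 0.9, 3.74], [-0.0, 0.0, 70.0])
85 ([-28.63, 0.9, 3.74], [-0.0, 0.1, 160.0])
-95 ([-28.63, 0.9, 3.74], [-0.0, -0.0, -20.0])
```

>>> {"api": "carry_out", "payload": {"series": [-5,0.2,0,0,0,-5,1,-10,0.3,1,0,0,-10,1,-15,0.5,2,0,0,-15,1,-20,0.7,3,0,0,-20,1,-24,0.8,3.7,0,0,-20,1,-27,0.9,3.7,0,0,-20,1,-28.6,0.9,3.7,0,0,-20,1,-28.6,0.9,3.7,0,0,-20,1,-28.6,0.9,3.7,0,0,-20,1]}}

```text
time: 12.2
ee_pos: [0.4941, 0.0084, 0.199]
tcp_rot: [-0.676, 0.737, 0.001, -0.001]
contact_force: [0.1, -0.2, -0.8]
width: 0.0858
```

Run:
```python
from h import *
s=sense(); c=shot("wrist","w4.png"); uv,P=cloud(c)
r=rect(P,.44,.55,-.05,.07,.024,.032); print(r,rect(P,.42,.56,-.06,.08,.0055,.011)); print(s["ee_pos"])
print(go(r["c"][0]/1000,r["c"][1]/1000,.012,r["a"]-90))
```

```text
{'n': 614, 'c': (495.9, 8.8), 'mean': array([496.6,   8.5,  27.9]), 'wh': (40.0, 13.2), 'a': -4.7} {'n': 3963, 'c': (502.2, 27.9), 'mean': array([496.7,   8.5,   8.4]), 'wh': (128.6, 73.9), 'a': 69.6}
[0.49405183 0.00844768 0.19903631]
([-0.09, -0.21, 18.73], [0.1, -0.0, -0.3])
```

View pics/w4.png

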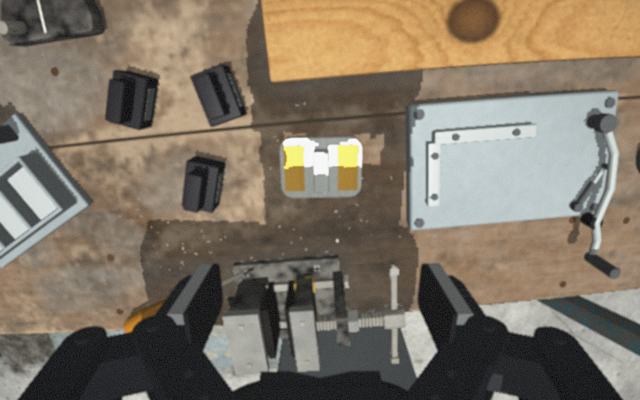

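>>> {"api": "carry_out", "payload": {"series": [-0.1,-0.2,5,0,0,0,0.5,-0.1,-0.2,9,0,0,0,0.5,-0.1,-0.2,13,0,0,0,0.5,-0.1,-0.2,16,0,0,0,0.5,-0.1,-0.2,18,0,0,0,0.5,-0.1,-0.2,18.7,0,0,0,0.5,-0.1,-0.2,18.7,0,0,0,0.5,-0.1,-0.2,18.7,0,0,0,0.1,-0.1,-0.2,18.7,0,0,0,0.1,-0.1,-0.2,18.7,0,0,0,0.1,-0.1,-0.2,18.7,0,0,0,0.1,-0.1,-0.2,18.7,0,0,0,0.1], "grip_force": 60}}

```text
time: 13.45
ee_pos: [0.4977, 0.0091, 0.0146]
tcp_rot: [-0.676, 0.737, -0.001, 0.001]
contact_force: [-2.3, -2.5, 9.1]
width: 0.0122
```

Run:
```python
from h import *
s=sense(); print(s["ee_pos"],s["contact_force"],s["width"])
z=s["ee_pos"][2]
for p in[(.496,.009,z+.06),(.480,-.147,z+.06),(.480,-.147,z+.02),(.483,-.143,z+.018)]: print(go(*p,-90))
```

```text
[0.49770261 0.00910187 0.01458291] [-2.34738385 -2.47559578  9.08541523] 0.01219511623070285
([0.03, 0.16, -6.0], [-0.1, -0.0, -5.0])
([15.71, 0.39, -6.0], [-0.1, -0.0, -5.0])
([15.71, 0.4, -2.0], [-0.1, -0.0, -5.0])
([15.28, 0.13, -1.8], [-0.1, -0.0, -5.0])
```

>>> {"api": "carry_out", "payload": {"series": [0,0,-2,0,0,0,0.1,0,0,-4.5,0,0,0,0.1,0,0,-6,0,0,-2.5,0.1,3,0.1,-6,0,0,-5,0.1,6.5,0.2,-6,0,0,-5,0.1,10,0.3,-6,0,0,-5,0.1,13,0.4,-6,0,0,-5,0.1,15.2,0.4,-6,0,0,-5,0.1,15.7,0.4,-6,0,0,-5,0.1,15.7,0.4,-6,0,0,-5,0.1,15.7,0.4,-6,0,0,-5,0.1]}}

```text
time: 14.55
ee_pos: [0.4793, -0.146, 0.0736]
tcp_rot: [-0.707, 0.707, -0.0, 0.0]
contact_force: [0.3, -0.1, -0.2]
width: 0.012
```

Run:
```python
from h import *
s=sense(); print(s["ee_pos"],s["contact_force"],s["width"])
c=shot("wrist","w5.png"); uv,P=cloud(c)
print(go(.480,-.147,.0346,-90))
t=shot("top"); uv,P=cloud(t); print(rect(P,.42,.54,-.22,-.09,.058,.073))
```

```text
[ 0.47933609 -0.14601875  0.07361005] [ 0.33778656 -0.05344697 -0.18152758] 0.01199017144282013
([0.12, -0.07, 3.89], [-0.0, 0.0, 0.0])
None
```

View pics/w5.png

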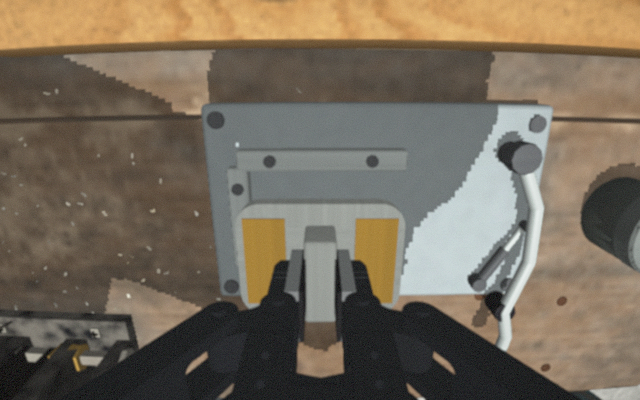

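Run:
```python
from h import *
c=load("wrist"); uv,P=cloud(c); P=P*1000
m=(P[:,2]>62)&(P[:,2]<78)&(P[:,0]>485)&(P[:,0]<530)
Q=P[m]; print(len(Q),Q[:,2].min(),np.median(Q[:,2]),np.percentile(Q,[1,99],axis=0).round(1))
for y in range(-190,-100,8):
    q=Q[abs(Q[:,1]-y)<3]; print(y,len(q),q[:,0].max().round(1) if len(q) else 0)
for x in range(480,512,6):
    q=P[(P[:,2]>62)&(P[:,2]<78)&(abs(P[:,0]-x)<3)]; print(x,q[:,1].min().round(1),q[:,1].max().round(1))
```

```text
7339 62.000218960645725 67.25854931347689 [[ 485.3 -183.8   62.8]
 [ 507.6 -106.7   76.3]]
-190 0 0
-182 441 505.8
-174 610 507.8
-166 617 507.8
-158 628 507.9
-150 445 507.9
-142 435 507.9
-134 627 507.8
-126 622 507.9
-118 606 507.7
-110 507 506.5
-102 0 0
480 -185.5 -105.0
486 -185.3 -105.1
492 -185.3 -105.3
498 -185.0 -105.7
504 -183.4 -106.9
510 -176.3 -113.7
```

>>> {"api": "carry_out", "payload": {"series": [0.15,0,1.5,0,0,0,0.1,0.15,0,3,0,0,0,0.1,0.15,0,3.6,0,0,0,0.1,0.15,0,3.8,0,0,0,0.1,0.15,0,3.9,0,0,0,0.1,0.15,0,3.9,0,0,0,0.1]}}

```text
time: 15.25
ee_pos: [0.4796, -0.1482, 0.0346]
tcp_rot: [-0.707, 0.707, -0.0, 0.0]
contact_force: [-0.3, -0.9, -1.0]
width: 0.012
```

>>> {"api": "carry_out", "payload": {"series": [0,0,0.05,0,0,0,0.1,0,0,0.1,0,0,0,0.1,0,0,0.15,0,0,0,0.1,0,0,0.15,0,0,0,0.1]}}

```text
time: 15.65
ee_pos: [0.4793, -0.1483, 0.0328]
tcp_rot: [-0.707, 0.707, -0.0, 0.0]
contact_force: [-1.0, -1.0, -0.9]
width: 0.0122
```

>>> {"api": "carry_out", "payload": {"series": [0,0,0.05,0,0,0,0.1,0,-0.15,0.05,0,0,0,0.1,0,-0.3,0.05,0,0,0,0.1,0,-0.4,0.05,0,0,0,0.1,0,-0.4,0.05,0,0,0,0.1]}}

```text
time: 16.15
ee_pos: [0.4821, -0.148, 0.0326]
tcp_rot: [-0.707, 0.707, 0.001, -0.001]
contact_force: [-9.2, -0.2, 14.2]
width: 0.0121
```

>>> {"api": "carry_out", "payload": {"series": [0,0.05,-0.05,0,0,0,0.1,-0.1,0.05,-0.05,0,0,0,0.1,-0.2,0.05,-0.05,0,0,0,0.1,-0.28,0.05,-0.05,0,0,0,0.1,-0.28,0.05,-0.05,0,0,0,0.1]}}

```text
time: 16.65
ee_pos: [0.4829, -0.1453, 0.0327]
tcp_rot: [-0.707, 0.707, 0.0, -0.0]
contact_force: [-0.3, 0.6, -1.1]
width: 0.0125
```

>>> {"api": "carry_out", "payload": {"series": [-0.05,-0.03,0.03,0,0,0,0.1,-0.1,-0.05,0.03,0,0,0,0.1,-0.15,-0.05,0.03,0,0,0,0.1,-0.15,-0.05,0.03,0,0,0,0.1]}}

```text
time: 17.05
ee_pos: [0.4834, -0.1448, 0.0327]
tcp_rot: [0.707, -0.707, 0.001, 0.0]
contact_force: [-5.6, -11.8, 2.1]
width: 0.0122
```

>>> {"api": "carry_out", "payload": {"series": [0,0,0,0,0,0,0.5,0,0,0,0,0,0,0.5,0,0,0,0,0,0,0.5,0,0,-2,0,0,0,0.5,0,0,-6,0,0,0,0.5,0,0,-10,0,0,0,0.5,0,0,-14,0,0,0,0.5,0,0,-14,0,0,0,0.5]}}

```text
time: 17.85
ee_pos: [0.4856, -0.1447, 0.1771]
tcp_rot: [-0.707, 0.707, -0.004, 0.001]
contact_force: [0.3, 0.0, -0.7]
width: 0.0429
```

Run:
```python
from h import *
s=sense(); print(s["ee_pos"]); c=shot("wrist"); uv,P=cloud(c)
print(rect(P,.44,.54,-.2,-.09,.043,.050)); Q=P*1000
m=(abs(Q[:,2]-26.5)<1.2)&(Q[:,0]>440)&(Q[:,0]<512)&(Q[:,1]>-200)&(Q[:,1]<-104); q=Q[m]; print(np.percentile(q,[1,99],axis=0).round(1))
for yaw in(-115,-90,): print(go(.383,-.2655,.15,yaw),go(.383,-.2655,.038,yaw))
```

```text
[ 0.4855919  -0.14471064  0.17709601]
{'n': 759, 'c': (481.7, -143.7), 'mean': array([ 482.4, -143.9,   45.9]), 'wh': (40.0, 13.3), 'a': 0.4}
[[ 452.1 -183.    25.4]
 [ 510.8 -105.    27.6]]
([12.12, 10.17, 2.46], [-0.3, -0.0, 25.0]) ([12.09, 10.22, 13.66], [-0.3, -0.0, 25.0])
([12.12, 10.17, 2.46], [-0.3, -0.1, -0.0]) ([12.09, 10.22, 13.66], [-0.3, -0.1, -0.0])
```

>>> {"api": "carry_out", "payload": {"series": [3,2.5,0,0,0,6,0.5,6,5,0,0,0,12,0.5,9,7.5,0,0,0,18,0.5,12.1,10.2,2.5,0,0,25,0.5,12.1,10.2,2.5,0,0,25,0.5,12.1,10.2,6,0,0,25,0.5,12.1,10.2,9,0,0,25,0.5,12.1,10.2,11,0,0,25,0.5,12.1,10.2,11,0,0,25,0.5]}}

```text
time: 18.8
ee_pos: [0.3801, -0.2633, 0.06]
tcp_rot: [-0.537, 0.843, 0.003, -0.001]
contact_force: [1.2, 0.1, 0.9]
width: 0.0427
```

Run:
```python
from h import *
s=sense(); print(s["ee_pos"],s["contact_force"]); print(go(.3832,-.2657,.038,-115))
```

```text
[ 0.38009221 -0.26326753  0.06001267] [1.23272475 0.05255906 0.88611303]
([0.09, -0.4, 2.2], [0.3, 0.1, 0.0])
```

>>> {"api": "carry_out", "payload": {"series": [0,-0.1,1.2,0,0,0,0.5,0,-0.1,2.2,0,0,0,0.5,0,-0.1,2.2,0,0,0,0.5,0,-0.1,2.2,0,0,0,0.08,0,-0.1,2.2,0,0,0,0.08,0,-0.1,2.2,0,0,0,0.08,0,-0.1,2.2,0,0,0,0.08,0,-0.1,2.2,0,0,0,0.08], "grip_force": 40}}

```text
time: 19.6
ee_pos: [0.3823, -0.2657, 0.041]
tcp_rot: [-0.537, 0.844, -0.001, 0.0]
contact_force: [-3.5, -2.6, 7.4]
width: 0.0107
```

Run:
```python
from h import *
s=sense(); print(s["ee_pos"],s["width"],s["contact_force"])
piv=np.array([.521,-.256]); e=s["ee_pos"][:2]-piv; a0=np.arctan2(e[1],e[0])%(2*np.pi); r=np.hypot(*e); print(r,np.degrees(a0), a0-np.radians(134.5))
for t in np.arange(.1,.95,.1):
    p=piv+r*np.array([np.cos(a0-t),np.sin(a0-t)]); print(round(t,2),go(*p,s["ee_pos"][2],-115,s)[0][:2])
```

```text
[ 0.38233653 -0.26568819  0.04100329] 0.010676750761335342 [-3.51441859 -2.64355571  7.36276085]
0.13900150237983863 183.9966694681414 0.8638798509904175
0.1 [-1.25, 0.61]
0.2 [-2.55, 1.1]
0.3 [-3.89, 1.45]
0.4 [-5.27, 1.67]
0.5 [-6.65, 1.74]
0.6 [-8.04, 1.68]
0.7 [-9.42, 1.49]
0.8 [-10.76, 1.15]
0.9 [-12.07, 0.68]
```

>>> {"api": "carry_out", "payload": {"series": [-0.6,0.3,0,0,0,0,0.08,-1.25,0.6,0,0,0,0,0.08,-1.9,0.85,0,0,0,0,0.08,-2.55,1.1,0,0,0,0,0.08,-3.2,1.3,0,0,0,0,0.08,-3.9,1.45,0,0,0,0,0.08,-4.6,1.57,0,0,0,0,0.08,-5.3,1.67,0,0,0,0,0.08,-6,1.7,0,0,0,0,0.08,-6.65,1.74,0,0,0,0,0.08,-7.35,1.71,0,0,0,0,0.08,-8,1.68,0,0,0,0,0.08,-8.7,1.6,0,0,0,0,0.08,-9.4,1.5,0,0,0,0,0.08,-10,1.35,0,0,0,0,0.08,-10.7,1.15,0,0,0,0,0.08,-10.7,1.15,0,0,0,0,0.08]}}

```text
time: 21.3
ee_pos: [0.4182, -0.1632, 0.0407]
tcp_rot: [-0.537, 0.843, -0.001, 0.0]
contact_force: [3.4, 1.2, 5.8]
width: 0.0102
```

>>> {"api": "carry_out", "payload": {"series": [-0.3,-0.1,0,0,0,0,0.08,-0.6,-0.22,0,0,0,0,0.08,-0.6,-0.22,0,0,0,0,0.08,-0.6,-0.22,0,0,0,0,0.08]}}

```text
time: 21.7
ee_pos: [0.4219, -0.1592, 0.0407]
tcp_rot: [-0.537, 0.844, -0.0, 0.0]
contact_force: [1.1, 1.5, 7.1]
width: 0.0108
```

>>> {"api": "carry_out", "payload": {"series": [-0.6,-0.22,0,0,0,0,0.4,0,0,0,0,0,0,0.4,0,0,0,0,0,0,0.4,0,0,-3,0,0,0,0.4,0,0,-7,0,0,0,0.4,0,0,-12,0,0,0,0.5,0,0,-17,0,0,0,1,0,0,-17,0,0,0,1,0,0,-17,0,0,0,1]}}

```text
time: 22.6
ee_pos: [0.4218, -0.1593, 0.2114]
tcp_rot: [-0.537, 0.844, -0.001, 0.001]
contact_force: [0.0, -0.0, -0.4]
width: 0.0836
```

Run:
```python
from h import *
s=sense(); print(s["ee_pos"]); c=shot("wrist","w6.png"); uv,P=cloud(c)
print(rect(P,.44,.54,-.2,-.09,.043,.050))
Q=P[(P[:,0]>.39)&(P[:,0]<.445)&(P[:,1]>-.19)&(P[:,1]<-.12)&(P[:,2]>.061)&(P[:,2]<.072)]; print("peg",len(Q),cv2.minEnclosingCircle((Q[:,:2]*1000).astype(np.float32)))
t=shot("top"); uv,P=cloud(t)
for b in [(.53,.64,.14,.23,.038,.06),(.53,.64,.06,.135,.038,.06),(.43,.53,.06,.19,.038,.06)]: print(rect(P,*b))
for x,y in[(.4906,.1263)]: print(go(x,y,.2,-108),go(x,y,.2,72))
```

```text
[ 0.42181005 -0.15931237  0.2113744 ]
{'n': 726, 'c': (481.0, -144.1), 'mean': array([ 481.4, -144.5,   46. ]), 'wh': (40.4, 14.6), 'a': -1.7}
peg 154 ((422.957275390625, -158.53048706054688), 5.805967807769775)
{'n': 60, 'c': (577.7, 177.5), 'mean': array([576.7, 177.6,  45.2]), 'wh': (36.4, 13.6), 'a': -20.1}
{'n': 58, 'c': (572.6, 95.9), 'mean': array([572.5,  95.8,  45.7]), 'wh': (36.1, 13.7), 'a': 11.5}
{'n': 56, 'c': (490.6, 126.3), 'mean': array([490.2, 126.2,  46. ]), 'wh': (35.6, 13.4), 'a': -18.4}
([-28.78, 5.74, 0.97], [0.1, 0.0, -7.0]) ([-28.78, 5.74, 0.97], [0.0, -0.1, 173.0])
```

View pics/w6.png

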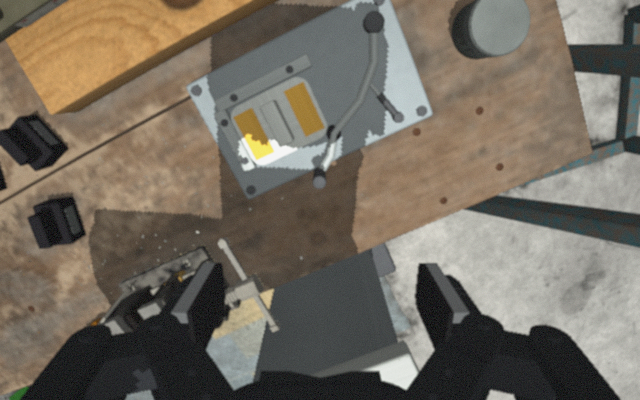

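>>> {"api": "carry_out", "payload": {"series": [-5,1,0,0,0,173,1,-10,2,0,0,0,173,1,-15,3,0,0,0,173,1,-20,4,1,0,0,173,1,-25,5,1,0,0,173,1,-28.8,5.7,1,0,0,173,1,-28.8,5.7,1,0,0,173,1,-28.8,5.7,1,0,0,173,1,-28.8,5.7,1,0,0,173,1,-28.8,5.7,1,0,0,173,1,-28.8,5.7,1,0,0,173,1,-28.8,5.7,1,0,0,173,1,-28.8,5.7,1,0,0,173,1,-28.8,5.7,1,0,0,173,1,-28.8,5.7,1,0,0,173,1,-28.8,5.7,1,0,0,173,1,-28.8,5.7,1,0,0,173,1,-28.8,5.7,1,0,0,173,1,-28.8,5.7,1,0,0,173,1,-28.8,5.7,1,0,0,173,1]}}

```text
time: 24.7
ee_pos: [0.4653, 0.1132, 0.135]
tcp_rot: [0.539, 0.8, 0.238, 0.109]
contact_force: [1.8, 0.4, 0.4]
width: 0.0854
```

Run:
```python
from h import *
s=sense(); print(s["ee_pos"]); c=shot("wrist","w7.png"); uv,P=cloud(c)
r=rect(P,.45,.53,.08,.17,.040,.05); print(r)
print(go(r["c"][0]/1000,r["c"][1]/1000,.03,r["a"]+90))
# cradle from this view
Q=P[(P[:,0]>.38)&(P[:,0]<.62)&(P[:,1]>.2)&(P[:,1]<.47)]; print(len(Q),rect(P,.38,.62,.2,.47,.030,.038),rect(P,.38,.62,.2,.47,.006,.038))
```

```text
[0.46531852 0.11323738 0.13497408]
{'n': 943, 'c': (490.5, 125.2), 'mean': array([488.1, 124.7,  44.7]), 'wh': (36.8, 14.7), 'a': -18.1}
([-0.89, -2.64, 10.43], [26.9, -15.2, 38.8])
48375 {'n': 2466, 'c': (496.8, 347.9), 'mean': array([481.1, 340.4,  32.6]), 'wh': (137.2, 101.5), 'a': -63.8} {'n': 12447, 'c': (552.7, 330.1), 'mean': array([486.2, 339. ,  20.6]), 'wh': (238.6, 204.1), 'a': -61.7}
```

Run:
```python
from h import *
s=sense(); print(s["q"].round(2)); print(go(.4905,.1255,.2,71.9))
```

```text
[-0.11  0.37  2.23  1.23  0.33  3.08]
([0.59, 5.82, -4.24], [26.9, -15.2, 38.8])
```

Run:
```python
from h import *
print(go(.49,.12,.22,-108),go(.49,.12,.22,-60))
```

```text
([0.27, 6.61, -6.14], [19.3, 34.1, -136.3]) ([0.27, 6.61, -6.14], [-4.3, -44.8, 165.9])
```

>>> {"api": "carry_out", "payload": {"series": [0.3,6.6,-6.1,19.3,34.1,-136.3,1,0.3,6.6,-6.1,19.3,34.1,-136.3,1,0.3,6.6,-6.1,19.3,34.1,-136.3,1,0.3,6.6,-6.1,19.3,34.1,-136.3,1,0.3,6.6,-6.1,19.3,34.1,-136.3,1,0.3,6.6,-6.1,19.3,34.1,-136.3,1,0.3,6.6,-6.1,19.3,34.1,-136.3,1,0.3,6.6,-6.1,19.3,34.1,-136.3,1,0.3,6.6,-6.1,19.3,34.1,-136.3,1,0.3,6.6,-6.1,19.3,34.1,-136.3,1,0.3,6.6,-6.1,19.3,34.1,-136.3,1,0.3,6.6,-6.1,19.3,34.1,-136.3,1,0.3,6.6,-6.1,19.3,34.1,-136.3,1,0.3,6.6,-6.1,19.3,34.1,-136.3,1,0.3,6.6,-6.1,19.3,34.1,-136.3,1,0.3,6.6,-6.1,19.3,34.1,-136.3,1,0.3,6.6,-6.1,19.3,34.1,-136.3,1,0.3,6.6,-6.1,19.3,34.1,-136.3,1,0.3,6.6,-6.1,19.3,34.1,-136.3,1]}}

```text
time: 26.65
ee_pos: [0.4922, 0.1203, 0.222]
tcp_rot: [-0.593, 0.805, -0.002, 0.002]
contact_force: [0.8, -0.2, -0.1]
width: 0.0852
```

Run:
```python
from h import *
s=sense(); print(s["ee_pos"],s["q"].round(2)); print(go(.49,.126,.22,-20),go(.49,.126,.22,72))
```

```text
[0.49221504 0.1203009  0.22201548] [ 0.12  0.34  1.65 -0.    1.15  2.  ]
([-0.48, 0.38, 0.2], [-0.3, -0.3, -87.3]) ([-0.48, 0.38, 0.2], [0.0, -0.5, -179.3])
```

>>> {"api": "carry_out", "payload": {"series": [-0.5,0.4,0.2,0,0,-88,1,-0.5,0.4,0.2,0,0,-88,1,-0.5,0.4,0.2,0,0,-88,1,-0.5,0.4,0.2,0,0,-88,1,-0.5,0.4,0.2,0,0,-88,1,-0.5,0.4,0.2,0,0,-88,1,-0.5,0.4,0.2,0,0,-88,1,-0.5,0.4,0.2,0,0,-88,1,-0.5,0.4,0.2,0,0,-170,1,-0.5,0.4,0.2,0,0,-170,1,-0.5,0.4,0.2,0,0,-170,1,-0.5,0.4,0.2,0,0,-170,1,-0.5,0.4,0.2,0,0,-170,1,-0.5,0.4,0.2,0,0,-170,1,-0.5,0.4,0.2,0,0,-170,1,-0.5,0.4,0.2,0,0,-170,1,-0.5,0.4,0.2,0,0,-170,1,-0.5,0.4,0.2,0,0,-170,1,-0.5,0.4,0.2,0,0,-170,1,-0.5,0.4,0.2,0,0,-170,1]}}

```text
time: 28.65
ee_pos: [0.4901, 0.1261, 0.2204]
tcp_rot: [0.853, 0.522, 0.002, 0.002]
contact_force: [0.2, -0.6, 0.0]
width: 0.0855
```

Run:
```python
from h import *
s=sense(); print(s["ee_pos"],s["q"].round(2)); c=shot("wrist","w8.png"); uv,P=cloud(c)
r=rect(P,.45,.53,.08,.17,.042,.05); print(r)
print(go(r["c"][0]/1000,r["c"][1]/1000,.03,r["a"]+90))
print(rect(P,.38,.62,.2,.47,.0325,.0365))
```

```text
[0.49009717 0.12606031 0.22035417] [ 0.14  0.34  1.65 -0.    1.15 -0.96]
{'n': 542, 'c': (490.1, 125.8), 'mean': array([489.5, 126.1,  45.5]), 'wh': (36.1, 13.9), 'a': -18.1}
([-0.06, -0.11, 19.04], [0.4, -0.1, -8.5])
{'n': 1959, 'c': (496.7, 347.8), 'mean': array([486.3, 336.6,  33.7]), 'wh': (136.6, 100.3), 'a': -63.9}
```

View pics/w8.png

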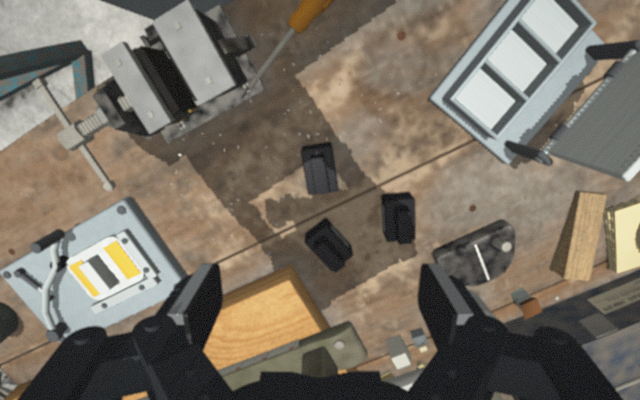

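>>> {"api": "carry_out", "payload": {"series": [-0.1,-0.1,4,0,0,-8.5,0.5,-0.1,-0.1,9,0,0,-8.5,0.5,-0.1,-0.1,13,0,0,-8.5,0.5,-0.1,-0.1,16,0,0,-8.5,0.5,-0.1,-0.1,18,0,0,-8.5,0.5,-0.1,-0.1,19,0,0,-8.5,0.5,-0.1,-0.1,19,0,0,-8.5,0.5,-0.1,-0.1,19,0,0,-8.5,0.1,-0.1,-0.1,19,0,0,-8.5,0.1,-0.1,-0.1,19,0,0,-8.5,0.1,-0.1,-0.1,19,0,0,-8.5,0.1,-0.1,-0.1,19,0,0,-8.5,0.1], "grip_force": 50}}

```text
time: 29.9
ee_pos: [0.491, 0.1263, 0.0317]
tcp_rot: [0.813, 0.583, 0.004, 0.003]
contact_force: [-1.4, -1.9, 8.8]
width: 0.0126
```

Run:
```python
from h import *
s=sense(); print(s["ee_pos"],s["width"],s["contact_force"])
print(go(.47,.15,.14,72),go(.482,.30,.14,116.5))
```

```text
[0.49099463 0.12630717 0.03171381] 0.012618380830940752 [-1.43294191 -1.89438004  8.75923096]
([1.59, -2.65, -10.85], [0.5, -0.1, -0.7]) ([16.19, -6.32, -10.85], [0.6, 0.1, -45.2])
```

```bash
cat > fit.py <<'E'
from h import *
from scipy.optimize import minimize
def fitc(P,x0=(482,341,26.7),z=(32.,37.)):
    Q=P*1000; Q=Q[(Q[:,2]>z[0])&(Q[:,2]<z[1])][:,:2]
    def f(p,full=False):
        a=np.radians(p[2]); d=Q-p[:2]; u=d[:,0]*np.cos(a)+d[:,1]*np.sin(a); v=-d[:,0]*np.sin(a)+d[:,1]*np.cos(a)
        k=(abs(u)<36)&(abs(v)<72); u,v=u[k],v[k]
        dx=abs(abs(u)-30); dv=np.min([abs(v-w) for w in(-66,-22,22,66)],axis=0)  # centre lines of walls
        e=np.where(abs(v)>67,9,0)+np.where(abs(u)>31.9,9,0)
        r=np.minimum(np.minimum(dx,dv),6); r=np.maximum(r-1.5,0)
        return (np.sum(r**2-25))/1000
    b=min((minimize(f,np.array(x0)+[i,j,k],method="Nelder-Mead",options=dict(xatol=.02,fatol=1e-6,initial_simplex=np.array(x0)+[i,j,k]+np.array([[0,0,0],[3,0,0],[0,3,0],[0,0,2]]))) for i in(-3,0,3) for j in(-3,0,3) for k in(-1,1)),key=lambda r:r.fun)
    return b.x.round(2),round(b.fun,3)
E
python3 - <<'E'
from fit import *
for n in("wrist","top"):
    P=cloud(load(n))[1]; print(n,fitc(P))
    L=rect(P,.40,.56,.25,.43,.017,.0225); print(L)
E
```

```text
wrist (array([480.79, 339.86,  26.44]), np.float64(-52.207))
{'n': 6399, 'c': (497.0, 346.5), 'mean': array([482.6, 341.6,  19.8]), 'wh': (134.1, 99.9), 'a': -63.9}
top (array([480.72, 339.18,  27.11]), np.float64(-3.937))
{'n': 479, 'c': (487.4, 343.8), 'mean': array([481.3, 339.1,  19.9]), 'wh': (125.3, 85.1), 'a': -66.1}
```

>>> {"api": "carry_out", "payload": {"series": [0,0,-2,0,0,0,0.1,0,0,-5,0,0,0,0.1,0,0,-9,0,0,-5,0.1,3,-1.2,-11,0,0,-10,0.1,6,-2.4,-11,0,0,-17,0.1,9,-3.6,-11,0,0,-25,0.1,12,-4.8,-11,0,0,-32,0.1,16.2,-6.3,-11,0,0,-39,0.1,16.2,-6.3,-11,0,0,-45,0.1,16.2,-6.3,-11,0,0,-45,0.1,16.2,-6.3,-11,0,0,-45,0.1]}}

```text
time: 31.0
ee_pos: [0.4816, 0.2997, 0.1407]
tcp_rot: [0.529, 0.849, 0.002, 0.004]
contact_force: [0.2, 0.2, -0.1]
width: 0.0125
```

Run:
```python
from fit import *
s=sense(); P=cloud(shot("wrist","w9.png"))[1]; p,e=fitc(P); print(s["ee_pos"],p,e)
a=np.radians(p[2])
for n,y in(("bay0",-44),("bay1",0),("bay2",44)):
    b=p[:2]/1000+np.array([-np.sin(a),np.cos(a)])*y/1000; print(n,b.round(4),go(*b,.12,p[2]+90),go(*b,.056,p[2]+90))
```

```text
[0.48159603 0.29965795 0.14072125] [480.77 339.99  26.22] -62.171
bay0 [0.5002 0.3005] ([-0.7, 1.7, 2.08], [0.4, 0.3, -0.1]) ([-0.67, 1.66, 8.48], [0.4, 0.3, -0.1])
bay1 [0.4808 0.34  ] ([3.7, 1.69, 2.06], [0.4, 0.3, -0.1]) ([3.73, 1.65, 8.46], [0.4, 0.3, -0.1])
bay2 [0.4613 0.3795] ([8.1, 1.68, 2.04], [0.4, 0.3, -0.1]) ([8.13, 1.64, 8.44], [0.4, 0.3, -0.1])
```

View pics/w9.png

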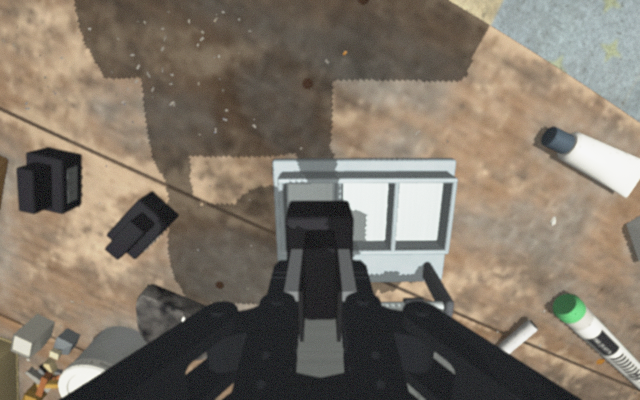

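>>> {"api": "carry_out", "payload": {"series": [3,0.8,0,0.4,0.3,0,0.1,6,1.5,0,0.4,0.3,0,0.1,8.1,1.65,1,0.4,0.3,0,0.1,8.1,1.65,3,0.4,0.3,0,0.1,8.1,1.65,5,0.4,0.3,0,0.1,8.1,1.65,5,0.4,0.3,0,0.1,8.1,1.65,6.5,0.4,0.3,0,0.1,8.1,1.65,7.5,0.4,0.3,0,0.1,8.1,1.65,8.3,0.4,0.3,0,0.1,8.1,1.65,8.8,0.4,0.3,0,0.1,8.1,1.65,8.8,0.4,0.3,0,0.1]}}

```text
time: 32.15
ee_pos: [0.4613, 0.3797, 0.0519]
tcp_rot: [0.528, 0.849, -0.0, -0.001]
contact_force: [0.0, -0.3, -0.7]
width: 0.0127
```

>>> {"api": "carry_out", "payload": {"series": [0,0,0.05,0,0,0,0.25,0,0,0.05,0,0,0,0.25,0,0,0.05,0,0,0,0.25,0,0,-2,0,0,0,0.25,0,0,-6,0,0,0,0.25,0,0,-10,0,0,0,0.25,0,0,-15,0,0,0,0.5,0,0,-15,0,0,0,0.5]}}

```text
time: 32.95
ee_pos: [0.464, 0.3816, 0.2089]
tcp_rot: [0.528, 0.849, 0.005, 0.002]
contact_force: [0.0, 0.6, -1.3]
width: 0.0427
```

Run:
```python
from h import *
s=sense(); print(s["ee_pos"]); P=cloud(shot("wrist"))[1]
print(rect(P,.42,.50,.34,.42,.062,.072))
P=cloud(shot("top"))[1]
for b in [(.53,.64,.14,.24,.038,.06),(.53,.64,.05,.135,.038,.06)]: print(rect(P,*b))
print(go(.578,.1773,.16,69.5))
```

```text
[0.46397542 0.38158565 0.20893046]
{'n': 689, 'c': (475.2, 390.3), 'mean': array([460.4, 380. ,  65.5]), 'wh': (72.4, 17.9), 'a': 34.8}
{'n': 57, 'c': (577.5, 177.7), 'mean': array([577.2, 177.5,  45.8]), 'wh': (34.3, 13.5), 'a': -20.9}
{'n': 57, 'c': (572.7, 95.7), 'mean': array([572.7,  95.8,  46.4]), 'wh': (34.5, 14.3), 'a': 11.4}
([-23.34, 1.41, 4.34], [0.1, -0.1, 46.8])
```

>>> {"api": "carry_out", "payload": {"series": [-4,0.2,0,0,0,8,0.5,-8,0.4,0,0,0,16,0.5,-12,0.6,0,0,0,24,0.5,-16,0.8,0,0,0,32,0.5,-20,1.1,1,0,0,40,0.5,-23.3,1.4,2,0,0,47,0.5,-23.3,1.4,4,0,0,47,0.5,-23.3,1.4,4,0,0,47,0.5,-23.3,1.4,4,0,0,47,0.5]}}

```text
time: 33.95
ee_pos: [0.5764, 0.1773, 0.1613]
tcp_rot: [0.822, 0.569, -0.001, -0.001]
contact_force: [0.3, 0.3, -0.1]
width: 0.0432
```

Run:
```python
from h import *
s=sense(); print(s["ee_pos"]); c=shot("wrist"); P=cloud(c)[1]
r=rect(P,.54,.62,.14,.22,.043,.05); print(r); print(go(r["c"][0]/1000,r["c"][1]/1000,.03,r["a"]+90))
```

```text
[0.57637658 0.17731606 0.16128219]
{'n': 780, 'c': (577.1, 176.9), 'mean': array([576.5, 177.3,  45.6]), 'wh': (36.4, 13.6), 'a': -20.3}
([-0.06, 0.08, 13.2], [-0.1, 0.0, -0.3])
```

>>> {"api": "carry_out", "payload": {"series": [0,0.1,4,0,0,0,0.5,0,0.1,8,0,0,0,0.5,0,0.1,11,0,0,0,0.5,0,0.1,12.5,0,0,0,0.5,0,0.1,13.1,0,0,0,0.5,0,0.1,13.1,0,0,0,0.5,0,0.1,13.1,0,0,0,0.1,0,0.1,13.1,0,0,0,0.1,0,0.1,13.1,0,0,0,0.1,0,0.1,13.1,0,0,0,0.1,0,0.1,13.1,0,0,0,0.1], "grip_force": 50}}

```text
time: 35.1
ee_pos: [0.5787, 0.1771, 0.0323]
tcp_rot: [0.823, 0.569, 0.001, -0.0]
contact_force: [-1.4, 0.4, 7.8]
width: 0.0123
```

Run:
```python
from h import *
s=sense(); print(s["ee_pos"],s["width"]); print(go(.4808,.34,.14,116.3))
```

```text
[0.57870607 0.17708149 0.03227402] 0.012283462813351194
([11.79, -14.91, -10.77], [0.1, -0.1, -47.0])
```

>>> {"api": "carry_out", "payload": {"series": [0,0,-3,0,0,0,0.1,0,0,-7,0,0,0,0.1,0,-1,-11,0,0,-8,0.1,2.5,-4,-11.5,0,0,-16,0.1,5,-7,-11.5,0,0,-24,0.1,7.5,-10,-11.5,0,0,-32,0.1,10,-13,-11.5,0,0,-40,0.1,11.8,-14.9,-11.5,0,0,-47,0.1,11.8,-14.9,-11.5,0,0,-47,0.1,11.8,-14.9,-11.5,0,0,-47,0.1,11.8,-14.9,-11.5,0,0,-47,0.1]}}

```text
time: 36.2
ee_pos: [0.4809, 0.3392, 0.1465]
tcp_rot: [0.529, 0.849, 0.0, -0.0]
contact_force: [0.1, 0.4, -0.3]
width: 0.0126
```

Run:
```python
from h import *
s=sense(); print(s["ee_pos"],s["width"]); print(go(.4808+.0012*.896,.34+.0012*.443,.0528,116.3))
```

```text
[0.48094306 0.33921991 0.14651811] 0.01258607337698526
([0.07, 0.14, 9.37], [-0.0, -0.0, -0.1])
```

>>> {"api": "carry_out", "payload": {"series": [0.05,0.12,3,0,0,0,0.1,0.05,0.12,5.5,0,0,0,0.1,0.05,0.12,7,0,0,0,0.1,0.05,0.12,8.2,0,0,0,0.1,0.05,0.12,9,0,0,0,0.1,0.05,0.12,9.4,0,0,0,0.1,0.05,0.12,9.4,0,0,0,0.1]}}

```text
time: 36.9
ee_pos: [0.4814, 0.3407, 0.0521]
tcp_rot: [0.528, 0.849, -0.0, -0.001]
contact_force: [-0.8, -0.6, -0.3]
width: 0.0127
```

>>> {"api": "carry_out", "payload": {"series": [0,0,0,0,0,0,0.25,0,0,0,0,0,0,0.25,0,0,0,0,0,0,0.25,0,0,-2,0,0,0,0.25,0,0,-6,0,0,0,0.25,0,0,-10,0,0,0,0.25,0,0,-15,0,0,0,0.5,0,0,-15,0,0,0,0.5]}}

```text
time: 37.7
ee_pos: [0.484, 0.3424, 0.2089]
tcp_rot: [0.528, 0.849, 0.005, 0.002]
contact_force: [0.5, -0.4, -0.3]
width: 0.0428
```

Run:
```python
from h import *
s=sense(); print(s["ee_pos"]); P=cloud(shot("wrist"))[1]
print(rect(P,.42,.53,.28,.42,.0645,.068))
P=cloud(shot("top"))[1]
r=rect(P,.53,.64,.05,.16,.038,.06); print(r); print(go(.573,.0958,.16,101.3))
```

```text
[0.48399967 0.34237797 0.20887476]
{'n': 1430, 'c': (488.2, 374.9), 'mean': array([477.2, 365. ,  65.8]), 'wh': (80.0, 67.3), 'a': 26.3}
{'n': 60, 'c': (572.6, 96.1), 'mean': array([572.2,  96. ,  46. ]), 'wh': (35.9, 13.8), 'a': 11.4}
([-26.04, -2.71, 4.33], [0.1, -0.1, 15.0])
```

>>> {"api": "carry_out", "payload": {"series": [-4,-0.4,0,0,0,3,0.5,-8,-0.8,0,0,0,6,0.5,-12,-1.2,0,0,0,9,0.5,-16,-1.6,0,0,0,12,0.5,-20,-2,1,0,0,15,0.5,-24,-2.5,2,0,0,15,0.5,-26,-2.7,4,0,0,15,0.5,-26,-2.7,4,0,0,15,0.5,-26,-2.7,4,0,0,15,0.5]}}

```text
time: 38.7
ee_pos: [0.5715, 0.0956, 0.1608]
tcp_rot: [0.634, 0.773, -0.001, -0.002]
contact_force: [0.5, 0.8, -0.2]
width: 0.0426
```

Run:
```python
from h import *
s=sense(); print(s["ee_pos"]); c=shot("wrist"); P=cloud(c)[1]
r=rect(P,.54,.62,.06,.14,.043,.05); print(r); print(go(r["c"][0]/1000,r["c"][1]/1000,.03,r["a"]+90))
```

```text
[0.57150716 0.09559419 0.16078737]
{'n': 775, 'c': (572.4, 94.8), 'mean': array([571.7,  94.6,  45.6]), 'wh': (36.4, 14.0), 'a': 13.2}
([-0.16, 0.06, 13.15], [-0.1, -0.1, -1.9])
```

>>> {"api": "carry_out", "payload": {"series": [-0.1,0.05,4,0,0,-1.9,0.4,-0.1,0.05,8,0,0,-1.9,0.4,-0.1,0.05,11,0,0,-1.9,0.4,-0.1,0.05,12.5,0,0,-1.9,0.4,-0.1,0.05,13.1,0,0,-1.9,0.4,-0.1,0.05,13.1,0,0,-1.9,0.4,-0.1,0.05,13.1,0,0,-1.9,0.1,-0.1,0.05,13.1,0,0,-1.9,0.1,-0.1,0.05,13.1,0,0,-1.9,0.1,-0.1,0.05,13.1,0,0,-1.9,0.1], "grip_force": 50}}

```text
time: 39.75
ee_pos: [0.5736, 0.0951, 0.032]
tcp_rot: [0.621, 0.784, 0.001, 0.0]
contact_force: [0.6, 1.3, 9.0]
width: 0.0125
```

Run:
```python
from h import *
s=sense(); print(s["ee_pos"],s["width"]); print(go(.5002,.3005,.15,116.3))
```

```text
[0.57362292 0.09512017 0.03201648] 0.012524255784849437
([21.68, -2.45, -11.79], [0.1, -0.0, -13.1])
```

>>> {"api": "carry_out", "payload": {"series": [0,0,-3,0,0,0,0.1,0,0,-7,0,0,0,0.1,1,0,-11,0,0,-4,0.1,4,-0.5,-11.8,0,0,-8,0.1,8,-1,-11.8,0,0,-13,0.1,12,-1.4,-11.8,0,0,-13,0.1,16,-1.8,-11.8,0,0,-13,0.1,20,-2.2,-11.8,0,0,-13,0.1,21.7,-2.4,-11.8,0,0,-13,0.1,21.7,-2.4,-11.8,0,0,-13,0.1,21.7,-2.4,-11.8,0,0,-13,0.1]}}

```text
time: 40.85
ee_pos: [0.5003, 0.3002, 0.1493]
tcp_rot: [0.528, 0.849, -0.0, -0.0]
contact_force: [0.2, -0.2, -1.6]
width: 0.0128
```

Run:
```python
from h import *
s=sense(); print(s["ee_pos"],s["width"]); print(go(.5002+.001*.896,.3005+.001*.443,.0525,116.3))
```

```text
[0.50026124 0.30024673 0.14930219] 0.012806463503899884
([0.02, 0.11, 9.68], [-0.0, -0.0, -0.1])
```

>>> {"api": "carry_out", "payload": {"series": [0,0.1,3,0,0,0,0.1,0,0.1,5.5,0,0,0,0.1,0,0.1,7.2,0,0,0,0.1,0,0.1,8.4,0,0,0,0.1,0,0.1,9.2,0,0,0,0.1,0,0.1,9.7,0,0,0,0.1,0,0.1,9.7,0,0,0,0.1]}}

```text
time: 41.55
ee_pos: [0.5011, 0.3009, 0.0521]
tcp_rot: [0.529, 0.849, -0.0, -0.001]
contact_force: [0.3, -0.4, 0.3]
width: 0.0127
```

>>> {"api": "carry_out", "payload": {"series": [0,0,0,0,0,0,0.25,0,0,0,0,0,0,0.25,0,0,0,0,0,0,0.25,0,0,-2,0,0,0,0.25,0,0,-6,0,0,0,0.25,0,0,-10,0,0,0,0.25,0,0,-15,0,0,0,0.3,0,-5,-17,0,0,0,0.2,-2,-10,-17,0,0,0,0.1,-2,-10,-17,0,0,0,0.05,-2,-10,-17,0,0,0,0,-2,-10,-17,0,0,0,0]}}

```text
time: 42.75
ee_pos: [0.4211, 0.2395, 0.2225]
tcp_rot: [0.529, 0.849, 0.001, -0.0]
contact_force: [0.4, 0.7, -0.3]
width: 0.0001
```

Run:
```python
from h import *
s=sense(); print(s["ee_pos"]); P=cloud(shot("wrist","w10.png"))[1]; T=cloud(shot("top"))[1]; S=cloud(shot("side"))[1]
for n,Q in(("w",P),("t",T)):
  for b in((460,380),(481,340),(501,301)): 
    b=np.array(b)/1000; k=(np.hypot(*(Q[:,:2]-b).T)<.021)&(Q[:,2]>.06)&(Q[:,2]<.072); print(n,b,k.sum(),rect(Q[k],0,1,0,1,0,1) if k.sum()>5 else "")
# clamp in cradle frame
a=np.radians(26.3); o=np.array([.4808,.34])
for n,Q in(("w",P),("t",T),("s",S)):
    d=Q[:,:2]-o; u=d[:,0]*np.cos(a)+d[:,1]*np.sin(a); v=-d[:,0]*np.sin(a)+d[:,1]*np.cos(a)
    k=(abs(v)<.028)&(u>.02)&(u<.12)&(Q[:,2]>.08)&(Q[:,2]<.22)
    for z in np.arange(.08,.2,.01):
        m=k&(abs(Q[:,2]-z)<.005)
        if m.sum()>3: print(n,round(z,2),m.sum(),(np.percentile(u[m],[5,50,95])*1000).round(1))
```

```text
[0.42107245 0.23949563 0.22250506]
w [0.46 0.38] 500 {'n': 500, 'c': (461.4, 379.5), 'mean': array([460.2, 378.6,  65.2]), 'wh': (36.7, 14.8), 'a': 27.0}
w [0.481 0.34 ] 505 {'n': 505, 'c': (480.1, 340.8), 'mean': array([479.2, 339.9,  65.2]), 'wh': (36.8, 14.4), 'a': 26.9}
w [0.501 0.301] 20 {'n': 20, 'c': (483.5, 294.2), 'mean': array([483.5, 294.2,  62.4]), 'wh': (9.0, 1.3), 'a': -63.5}
t [0.46 0.38] 0 
t [0.481 0.34 ] 0 
t [0.501 0.301] 0 
w 0.11 12 [56.7 57.5 57.8]
s 0.08 22 [51.  55.6 58.9]
s 0.09 35 [51.  55.1 58.8]
s 0.1 39 [51.9 55.8 58.2]
s 0.11 40 [52.8 55.8 59.4]
s 0.12 38 [53.4 56.7 58.3]
s 0.13 35 [52.6 56.6 61.3]
s 0.14 39 [52.1 56.4 59.2]
s 0.15 45 [53.7 57.6 63. ]
s 0.18 26 [54.5 57.3 61.9]
s 0.19 19 [54.6 59.2 61.5]
```

View pics/w10.png

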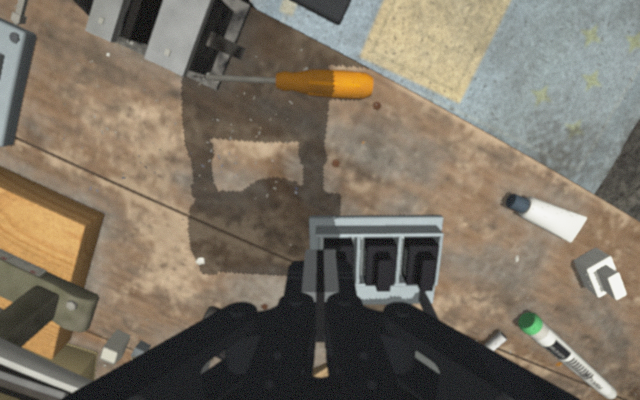

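Run:
```python
from h import *
print(go(.5337,.3661,.27,26.3))
```

```text
([6.37, 15.7, -4.81], [-0.1, -0.0, 89.9])
```

>>> {"api": "carry_out", "payload": {"series": [0,0,-3,0,0,8,0.5,0,0,-4.8,0,0,16,0.5,1,2,-4.8,0,0,24,0.5,2,4,-4.8,0,0,32,0.5,3,6,-4.8,0,0,40,0.5,4,8,-4.8,0,0,48,0.5,5,10,-4.8,0,0,56,0.5,6.4,12,-4.8,0,0,64,0.5,6.4,14,-4.8,0,0,72,0.5,6.4,15.7,-4.8,0,0,80,0.5,6.4,15.7,-4.8,0,0,90,0.5,6.4,15.7,-4.8,0,0,90,0.5,6.4,15.7,-4.8,0,0,90,0.5,6.4,15.7,-4.8,0,0,90,0.5]}}

```text
time: 44.3
ee_pos: [0.5327, 0.3657, 0.27]
tcp_rot: [0.974, 0.228, -0.001, -0.0]
contact_force: [0.6, 0.3, -0.4]
width: 0.0427
```

Run:
```python
from h import *
s=sense(); print(s["ee_pos"]); c=shot("wrist","w11.png"); Q=cloud(c)[1]
a=np.radians(26.3); o=np.array([.4808,.34])
d=Q[:,:2]-o; u=d[:,0]*np.cos(a)+d[:,1]*np.sin(a); v=-d[:,0]*np.sin(a)+d[:,1]*np.cos(a)
for z0,z1 in((.165,.2),(.18,.2),(.14,.16)):
    k=(abs(v)<.08)&(u>.02)&(u<.12)&(Q[:,2]>z0)&(Q[:,2]<z1); print(z0,k.sum(), [(np.percentile(t[k],[2,50,98])*1000).round(1).tolist() for t in(u,v,Q[:,2])] if k.any() else "")
```

```text
[0.53268478 0.3657392  0.2700076 ]
0.165 1483 [[58.0, 62.7, 67.7], [-33.5, 5.5, 37.6], [175.5, 185.8, 187.6]]
0.18 1440 [[58.0, 62.8, 67.7], [-33.5, 4.3, 36.9], [181.6, 185.8, 187.7]]
0.14 317 [[58.0, 61.8, 68.6], [33.6, 44.2, 54.2], [142.1, 151.5, 158.1]]
```

View pics/w11.png

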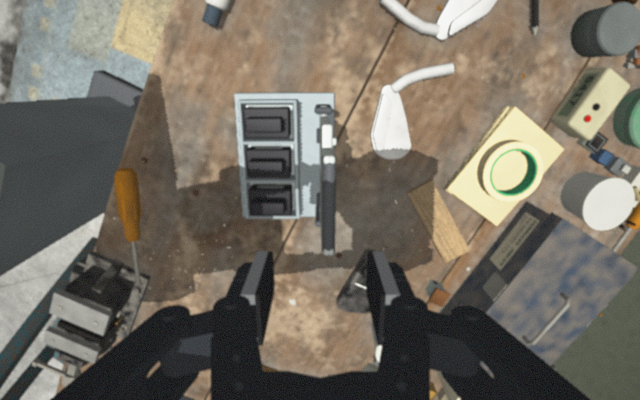

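>>> {"api": "carry_out", "payload": {"series": [0.5,0,4,0,0,0,0.5,0.5,0,7,0,0,0,0.5,0.5,0,9,0,0,0,0.5,0.5,0,9.8,0,0,0,0.5,0.5,0,9.8,0,0,0,0.5,0.5,0,9.8,0,0,0,0.06,0.5,0,9.8,0,0,0,0.06,0.5,0,9.8,0,0,0,0.06,0.5,0,9.8,0,0,0,0.06,0.5,0,9.8,0,0,0,0.06], "grip_force": 60}}

```text
time: 45.35
ee_pos: [0.5378, 0.3683, 0.1736]
tcp_rot: [0.974, 0.227, 0.001, -0.001]
contact_force: [0.0, -0.6, 7.1]
width: 0.0074
```

Run:
```python
from h import *
s=sense(); print(s["ee_pos"],s["width"],s["contact_force"])
a=np.radians(26.3); d=s["ee_pos"][:2]-[.4808,.34]; u0=d@[np.cos(a),np.sin(a)]; th0=np.arccos((.060-u0)/.118); print(u0,th0)
for t in np.linspace(th0,0,21)[1:]: print(round(t,2),np.round([100*(.06-.118*np.cos(t)-u0),100*.118*(np.sin(th0)-np.sin(t))],2))
```

```text
[0.53784508 0.36832745 0.17362372] 0.007393868954025775 [ 0.03799764 -0.63149506  7.11432979]
0.0636912207549889 1.602082962539578
1.52 [-0.94  0.01]
1.44 [-1.89  0.09]
1.36 [-2.82  0.25]
1.28 [-3.73  0.48]
1.2 [-4.63  0.79]
1.12 [-5.49  1.17]
1.04 [-6.33  1.61]
0.96 [-7.12  2.12]
0.88 [-7.88  2.69]
0.8 [-8.58  3.32]
0.72 [-9.23  4.01]
0.64 [-9.83  4.74]
0.56 [-10.36   5.52]
0.48 [-10.83   6.34]
0.4 [-11.24   7.19]
0.32 [-11.57   8.08]
0.24 [-11.83   8.99]
0.16 [-12.02   9.91]
0.08 [-12.13  10.85]
0.0 [-12.17  11.79]
```

>>> {"api": "carry_out", "payload": {"series": [-0.9,0,0,0,0,0,0.06,-1.9,0,0.1,0,0,0,0.06,-2.8,0,0.25,0,0,0,0.06,-3.7,0,0.5,0,0,0,0.06,-4.6,0,0.8,0,0,0,0.06,-5.5,0,1.2,0,0,0,0.06,-6.3,0,1.6,0,0,0,0.06,-7.1,0,2.1,0,0,0,0.06,-7.1,0,2.1,0,0,0,0.06]}}

```text
time: 46.25
ee_pos: [0.4733, 0.3363, 0.1514]
tcp_rot: [0.974, 0.227, 0.0, -0.0]
contact_force: [2.4, -2.1, -4.9]
width: 0.0071
```

>>> {"api": "carry_out", "payload": {"series": [-0.75,0,0.6,0,0,0,0.06,-1.45,0,1.2,0,0,0,0.06,-2.1,0,1.9,0,0,0,0.06,-2.7,0,2.6,0,0,0,0.06,-3.25,0,3.4,0,0,0,0.06,-3.7,0,4.2,0,0,0,0.06,-4.1,0,5.1,0,0,0,0.06,-4.45,0,5.95,0,0,0,0.06,-4.7,0,6.85,0,0,0,0.06,-4.9,0,7.8,0,0,0,0.06,-4.9,0,7.8,0,0,0,0.06], "grip_force": 80}}

```text
time: 47.35
ee_pos: [0.4303, 0.3152, 0.0725]
tcp_rot: [0.974, 0.227, 0.0, -0.0]
contact_force: [10.5, -0.7, -4.9]
width: 0.0065
```

>>> {"api": "carry_out", "payload": {"series": [-0.05,0,0.5,0,0,0,0.06,-0.1,0,0.95,0,0,0,0.06,-0.1,0,1.4,0,0,0,0.06,-0.1,0,1.8,0,0,0,0.06,-0.1,0,1.8,0,0,0,0.06]}}

```text
time: 47.85
ee_pos: [0.4295, 0.3153, 0.0562]
tcp_rot: [0.974, 0.227, 0.001, -0.001]
contact_force: [-2.3, 5.7, 22.0]
width: 0.0065
```

Run:
```python
from h import *
c=shot("wrist","w12.png"); shot("side","s12.png")
a=np.radians(26.3); o=np.array([.4808,.34])
for n in("wrist","side"):
    Q=cloud(load(n))[1]; d=Q[:,:2]-o; u=d[:,0]*np.cos(a)+d[:,1]*np.sin(a); v=-d[:,0]*np.sin(a)+d[:,1]*np.cos(a)
    for u0 in(-20,0,20,40):
        k=(abs(v-.03)<.02)&(abs(u*1000-u0)<5)&(Q[:,2]>.03)&(Q[:,2]<.12); print(n,u0,k.sum(),np.percentile(Q[k,2]*1000,[10,50,90]).round(1) if k.any() else "")
```

```text
wrist -20 3415 [ 66.1  67.9 115.6]
wrist 0 2156 [67.1 67.9 70.8]
wrist 20 2073 [67.  67.9 70.8]
wrist 40 1986 [67.1 67.9 70.8]
side -20 7 [41.3 67.3 69.5]
side 0 13 [40.4 66.8 69.8]
side 20 11 [65.3 67.1 70.7]
side 40 19 [66.5 68.8 70.7]
```

>>> {"api": "carry_out", "payload": {"series": [0,0,0.1,0,0,0,0.06,0,0,0.15,0,0,0,0.06,0,0,0.15,0,0,0,0.06]}}

```text
time: 48.25
ee_pos: [0.4291, 0.316, 0.0544]
tcp_rot: [0.974, 0.226, 0.001, -0.001]
contact_force: [-0.8, 10.1, 12.7]
width: 0.0064
```

>>> {"api": "carry_out", "payload": {"series": [0,0,0,0,0,0,0.2,0,0,0,0,0,0,0.2,0,0,0,0,0,0,0.2,0,0,-3,0,0,0,0.2,0,0,-7,0,0,0,0.2,0,0,-12,0,0,0,0.3,-4,0,-16,0,0,0,0.5,-6,0,-18,0,0,0,0.5,-6,0,-18,0,0,0,0.5]}}

```text
time: 49.15
ee_pos: [0.3733, 0.2873, 0.2365]
tcp_rot: [0.974, 0.227, 0.001, -0.001]
contact_force: [0.2, -0.0, -1.0]
width: 0.0428
```

Run:
```python
from h import *
s=sense(); print(s["ee_pos"],s["time"]); shot("wrist","w13.png"); shot("top","t13.png"); shot("side","s13.png")
a=np.radians(26.3); o=np.array([.4808,.34])
for n in("wrist","top"):
    Q=cloud(load(n))[1]; d=Q[:,:2]-o; u=d[:,0]*np.cos(a)+d[:,1]*np.sin(a); v=-d[:,0]*np.sin(a)+d[:,1]*np.cos(a)
    for u0 in(-58,-20,0,20,45):
        k=(abs(v)<.03)&(abs(u*1000-u0)<5)&(Q[:,2]>.045)&(Q[:,2]<.12); print(n,u0,k.sum(),np.percentile(Q[k,2]*1000,[10,50,90]).round(1) if k.any() else "")
T=cloud(load("top"))[1]; print("rib",rect(T,.44,.54,-.2,-.09,.043,.050))
k=(abs(T[:,0]-.43)<.03)&(abs(T[:,1]+.155)<.03)&(T[:,2]>.061)&(T[:,2]<.072); print("peg",k.sum(),T[k].mean(0)); q=T[(abs(T[:,1]+.352)<.04)&(abs(T[:,0]-.48)<.04)&(T[:,2]>.042)]; print("jar",len(q),q.mean(0) if len(q) else 0)
c=load("side"); A=c["im"][150:350,230:460,::-1]; cv2.imwrite("pics/f1.png",cv2.resize(A,None,fx=3,fy=2.9,interpolation=cv2.INTER_CUBIC))
```

```text
[0.37328824 0.28734246 0.23646104] 49.15
wrist -58 650 [65.6 67.9 69.1]
wrist -20 652 [66.8 67.8 69. ]
wrist 0 645 [66.8 67.8 69.7]
wrist 20 632 [66.8 67.8 69.7]
wrist 45 612 [66.9 67.8 69.3]
top -58 0 
top -20 0 
top 0 0 
top 20 0 
top 45 0 
rib {'n': 58, 'c': (481.4, -144.8), 'mean': array([ 482.1, -144.5,   46.6]), 'wh': (36.7, 14.6), 'a': 2.1}
peg 16 [ 0.42190166 -0.15927555  0.06548738]
jar 234 [ 0.47801836 -0.35043284  0.04695268]
```

View pics/f1.png

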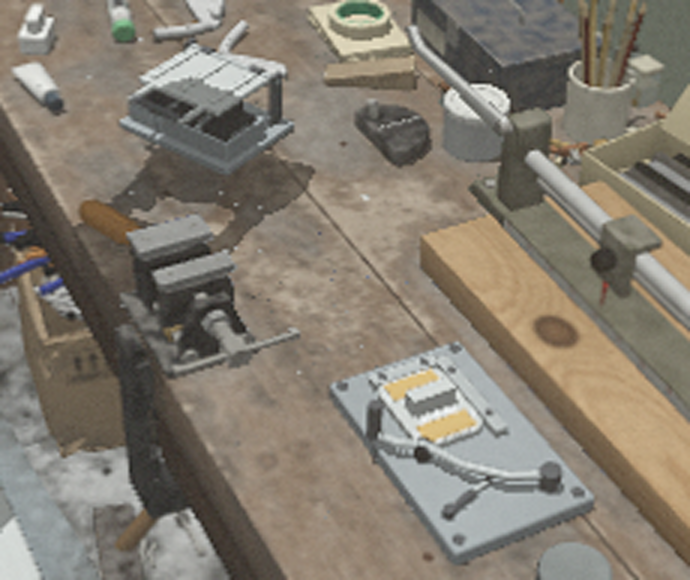

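Clamp level, with its plate top at 67.8 mm over the whole length. The carrier is under the arm and the jar is upright. I'll take one last close look at the carrier's seating.

Run:
```python
from h import *
print(go(.44,-.144,.23,-90),sense()["q"].round(2))
```

```text
([-13.25, 41.63, 0.3], [0.0, 0.1, 116.2]) [0.53 0.28 1.7  0.   1.16 0.07]
```

>>> {"api": "carry_out", "payload": {"series": [-13.2,41.6,0.3,0,0,116,0.5,-13.2,41.6,0.3,0,0,116,0.5,-13.2,41.6,0.3,0,0,116,0.5,-13.2,41.6,0.3,0,0,116,0.5,-13.2,41.6,0.3,0,0,116,0.5,-13.2,41.6,0.3,0,0,116,0.5,-13.2,41.6,0.3,0,0,116,0.5,-13.2,41.6,0.3,0,0,116,0.5,-13.2,41.6,0.3,0,0,116,0.5,-13.2,41.6,0.3,0,0,116,0.5,-13.2,41.6,0.3,0,0,116,0.5,-13.2,41.6,0.3,0,0,116,0.5,-13.2,41.6,0.3,0,0,116,0.5,-13.2,41.6,0.3,0,0,116,0.5,-13.2,41.6,0.3,0,0,116,0.5,-13.2,41.6,0.3,0,0,116,0.5,-13.2,41.6,0.3,0,0,116,0.5,-13.2,41.6,0.3,0,0,116,0.5]}}

```text
time: 51.1
ee_pos: [0.4401, -0.1436, 0.2302]
tcp_rot: [0.709, -0.705, -0.001, 0.0]
contact_force: [-0.5, -0.5, -0.4]
width: 0.0424
```

Run:
```python
from h import *
s=sense(); print(s["ee_pos"],s["time"]); c=shot("wrist","w14.png"); P=cloud(c)[1]
print(rect(P,.44,.54,-.2,-.09,.0445,.048))
Q=P*1000
for n,k in (("back edge x",(abs(Q[:,2]-28.3)<.6)&(Q[:,1]>-190)&(Q[:,1]<-112)&(Q[:,0]>505)&(Q[:,0]<530)),("side edge x",(abs(Q[:,2]-28.3)<.6)&(Q[:,0]>460)&(Q[:,0]<505)&(Q[:,1]>-106)&(Q[:,1]<-88)),("plate",(abs(Q[:,2]-26)<.7)&(Q[:,0]>440)&(Q[:,0]<514)&(Q[:,1]>-195)&(Q[:,1]<-101))): print(n,k.sum(),np.percentile(Q[k],[1,99],axis=0).round(1).tolist())
k=(abs(P[:,0]-.423)<.025)&(abs(P[:,1]+.158)<.025)&(P[:,2]>.062)&(P[:,2]<.07); print("peg",cv2.minEnclosingCircle((P[k,:2]*1000).astype(np.float32)))
cv2.imwrite("pics/f2.png",cv2.resize(c["im"][40:260,180:460,::-1],None,fx=2.7,fy=2.7,interpolation=cv2.INTER_CUBIC))
```

```text
[ 0.44011108 -0.14356042  0.23019201] 51.1
{'n': 598, 'c': (481.5, -144.0), 'mean': array([ 482. , -143.8,   46.1]), 'wh': (38.3, 13.9), 'a': -0.1}
back edge x 481 [[513.5, -188.5, 27.7], [524.8, -113.8, 28.9]]
side edge x 268 [[460.3, -103.9, 27.7], [504.2, -92.7, 28.9]]
plate 2170 [[451.9, -183.8, 25.3], [510.8, -104.3, 26.7]]
peg ((422.8795166015625, -157.91290283203125), 5.9835524559021)
```

View pics/f2.png

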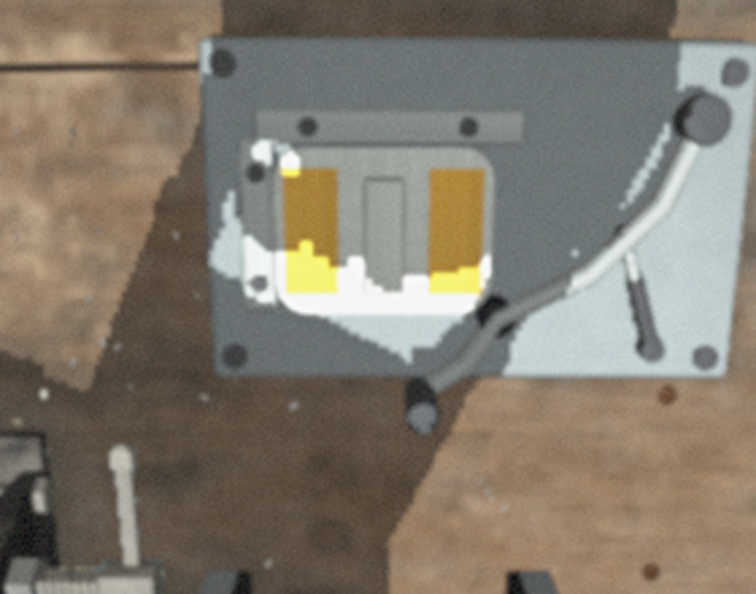

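The carrier sits square against both edges, with its rib at (482, -144) and yaw -0.1°. The roller nose presses on its corner. I'll hand the job in.

```bash
python3 -c "
from cell import finish_job
print(finish_job())"
```

```text
the job is handed in; nothing more can be done
None
```

The marking station is ready, and I handed the job in at about 51 s of robot time.

- **Jar:** I moved it from the stage to the bench on the right, at about (0.48, -0.35). It stands upright, with its top at 47 mm.
- **Arm and carrier:** I drew the arm open until it stayed at about 0.86 rad. I then slid the carrier against both edges, where I felt contact, and guided the arm back. The last close view shows the carrier square, within about 0.5 mm of home. The peg is near the 0 rad position, with the roller on the carrier's corner.
- **Cartridges and clamp:** Three black cartridges stand one in each bay, and I left the white look-alike alone. The clamp is closed and its plate is level, with the top at 67.8 mm against 68 mm nominal. With the clamp shut, I could not see directly that the cartridges had gone home. I infer it from the clamp's height.

**Problems:**
- One turn towards the cartridges went the wrong way. The wrist ran to its 3.08 rad limit and the tool tilted before I backed it out. The gripper was empty and touched nothing.
- Some rough outline fits showed the carrier tilted by up to 2°. The closer last view did not bear that out.

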